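Righting the toppled shakers into the condiment caddy

ROBOT

A 6-joint arm with a two-finger parallel gripper is mounted at the origin on a cart in front of the work surface, level with it; the furniture and walls round the work are solid. World frame = base frame: x ahead of the robot, y to its left, z up, the work surface at z = 0. Lengths are in m, angles in rad, forces in N, time in s.
With the tool pointing down it reaches from about 0.35 to 0.975 m from the base axis. Payload 7.1 kg.
Tool frame: the origin (TCP) lies on the centre line of the jaws, within the pads' length; the fingertips stand robot.tip_extent ahead of it and the grasp point (between the pads) lies 6 mm ahead of it (robot.tip_extent is the distance from the TCP to the fingertips, in m); z points along the fingers, y is the direction in which the jaws open and shut (so a half turn about z gives the same grasp; the last joint's range is limited). The gripper opens to 88 mm and grips with 3 to 60 N. Pads are 20 mm wide; open, the fingers measure 115 mm over their backs; the gripper's body (75 mm by 178 mm) begins 61 mm behind the grasp point.
Start: joints at [-0.019, 0.423, 1.63, -0, 1.089, -0.019], TCP at [0.625, 0, 0.248] pointing down, gripper open.
Joint ranges: [-3, 3], [-0.9, 2.11], [0.09, 2.58], [-1.31, 4.45], [0.11, 2.69], [-2.54, 2.54]. Speed limits (rad/s): [2.39, 2.39, 3.01, 3.14, 3.14, 3.14].

INTERFACE

Orientations are given as a unit quaternion [x, y, z, w].
In Python, from station import sensors, read_camera, camera_info, sign_off, robot gives the robot as it stands. The module is installed in compiled form; this text tells all that it offers.
- The arm moves only by the tool step_arm, never from a script. Its argument "plan" is a list of rows, each a list of 7 numbers: the finger opening in cm, from 0 to 8.78, then the shift along the tool's x, y, z in cm, then the turn, a rotation vector about the tool's x, y, z in degrees. In form: [[fingers, x, y, z, rx, ry, rz], ...]. A call has 1 to 20 rows; each row is the pose to reach, as a shift and turn from the pose commanded when the call began, along the tool's axes at that moment; what a row does not reach only later rows make up. A row lasts 1/10 s, in which the tool goes at most 50 mm and 8.59 degrees, less where a joint would pass 70% of its speed; a pose out of reach is approached as far as the arm can. A call with a gripper value outside its range is refused whole. The fingers move at their own pace and stop on an object; "grip_force" is the grip in N (left out, the last holds). Time passes only in rows, so rows that repeat a pose let the fingers close. It gives the time, the measured TCP pose, the force and the opening at its end, in the units of the state.
- sensors.state(): the state, without advancing time (a new reading comes with each control period).
- read_camera(name): name is "scene" or "side" or "wrist"; returns the picture (384x512x3 uint8, red, green, blue); there is no depth.
- camera_info(name): a dict with "camera_matrix" (3x3 intrinsics, pixels), "camera_from_world" (4x4, takes a point from world to camera coordinates). Camera axes: x right, y down, z forward; pixel columns grow to the right and rows downward; lengths in m; the calibration is good to about 2 mm. A picture is of the moment at which its call begins: read the wrist's pose just before it. camera_info takes no time and is no camera call; for the wrist camera it gives the pose at the moment of the call.
- sign_off(): hands the job in, once; it reports no verdict.
The state is a dict: "clock": time; "qpos": joint angles; "qd": joint speeds; "tau": joint torques, N m; "eef_pos": TCP position; "ee_rot": TCP orientation; "ft_force": force on the tool from outside, world axes, zero at the start; "moment": the same for the moment, N m; "finger_gap": finger opening in m.
Only numpy, scipy, OpenCV 4.12 (cv2) and the standard library are available. Lean on these libraries where they do the work, as an engineer would, in place of code of your own. Each camera call takes 0.05 s, during which the arm holds its last target.

TASK

Get the condiment caddy ready for service: swing its hinged white cover wide open by the black handle and leave it standing open, then stand both toppled shakers (the clear one with the grey cap and the one with the gold cap) upright, caps up, on the caddy's floor, set down gently. Leave the other things on the counter where they are.

Things in the scene. Friction and masses are not known exactly. Their poses are not given: they have to be found in the camera images.
- caddy: open-topped metal caddy fixed to the counter, 120 (x) x 170 (y) x 50 mm, walls 4 mm, inner floor 5 mm above the counter; origin at the centre of its underside, x points from its front (robot side) to its back, y along its width to the left, z up. Its cover is hinged along the top of the back wall.
- cover (a joint): angle of the white cover (hood of 120 x 170 x 58 mm sitting on the caddy's rim, total height closed 108 mm), rad: 0 shut, grows as the front edge swings up and back, stop at 1.75; a stiff hinge that stays where it is left (about 3 N at the handle)
- cover_hinge (a point): middle of the hinge axis, which runs along the caddy's y at its back edge (x = +60 mm in the caddy's frame), 50 mm above the counter
- cover_handle (a point): centre of the black handle on the cover's front face: a bar of diameter 18 mm, 28 mm long along the caddy's y, 22 mm in front of the face on a short 12 mm stalk; when shut 142 mm in front of the hinge axis and 35 mm above it. Can be pinched across its two ends from above, and turns between the fingers as the cover swings
- salt_shaker: clear glass shaker with grey domed cap, diameter 44 mm, height 90 mm (body narrows above 66 mm to 34 mm at the cap), 0.1 kg; starts lying on its side; origin at the centre of its base, z along its axis towards the cap
- choc_shaker: clear jar with greenish contents and gold cap, diameter 42 mm, height 96 mm, 0.11 kg; starts lying on its side; origin at the centre of its base, z along its axis towards the cap
- kitchen_timer: white kitchen timer with red knob, 72 x 57 x 76 mm, loose bystander; origin at the centre of its underside, z up
- teaspoon_1: steel teaspoon, 130 x 26 x 11 mm, loose bystander; origin at the centre of its underside
Mind the look-alikes: they are no part of the job. Leave any blue look-alike of the choc_shaker alone.

How it is judged:
By the outcome, as a careful person would: the job done as asked, in the order asked, and still so for the second after the job is handed in, with the robot touching nothing.
It also fails if it takes over 64 s, if anything falls off the work surface, if the arm or the gripper's body presses on something with over 40 N, if the wrist force passes 120 N, or if a joint passes its speed limit or range.

## Working session

There is one attempt and no reset: what is moved stays moved. The work goes in short steps, Python scripts to look and compute and a tool call to move; the robot and the scene stay as the last step left them, time stands still between calls to the robot, and variables do not carry over. Pictures are saved under pics/ and viewed, and the job is handed in when it is done.

Besides the shell and the picture viewer there is one more tool, called after "Call:" as a command line: name --pt "numbers of a row" for each row, then --argument value for the rest. step_arm: Moves the arm, as the interface text tells. Its arguments: {"type":"object","properties":{"plan":{"type":"array","items":{"type":"array","items":{"type":"number"}}},"grip_force":{"type":"number"}},"required":["plan"]}

```bash
mkdir -p pics; ls; python3 - <<'E'
from station import sensors, read_camera, camera_info, robot
import cv2,numpy as np
np.set_printoptions(precision=4,suppress=True)
print(sensors.state()); print(robot, [a for a in dir(robot) if a[0]!='_'], getattr(robot,'tip_extent',None))
for n in("scene","side","wrist"):
    cv2.imwrite(f"pics/{n}0.png",cv2.resize(cv2.cvtColor(read_camera(n),cv2.COLOR_RGB2BGR),(800,600),interpolation=cv2.INTER_CUBIC)); print(n,camera_info(n))
E
```

```text
pics
{'clock': 0.0, 'qpos': array([-0.019 ,  0.4238,  1.6307,  0.    ,  1.0886, -0.019 ]), 'qd': array([-0.0001, -0.0009, -0.0016,  0.0002, -0.0006,  0.0001]), 'tau': array([  0.0013, -54.4622, -27.3671,   0.0643,   0.0227,  -0.0002]), 'eef_pos': array([0.6245, 0.    , 0.2469]), 'ee_rot': array([ 0.7071,  0.7071, -0.0005, -0.0006]), 'ft_force': array([-0.0562, -0.3686,  0.1179]), 'moment': array([-0.0625,  0.0274,  0.0104]), 'finger_gap': 0.0876782167028862}
<Robot object at 0x7f8fbf007a10> ['PlanningError', 'tip_extent'] 0.025
scene {'camera_matrix': array([[414.1523,   0.    , 256.7066],
       [  0.    , 414.1523, 190.4607],
       [  0.    ,   0.    ,   1.    ]]), 'camera_from_world': array([[-0.696 , -0.718 ,  0.0007,  0.629 ],
       [-0.4919,  0.4761, -0.7289,  0.1467],
       [ 0.5231, -0.5077, -0.6846,  0.8785],
       [ 0.    ,  0.    ,  0.    ,  1.    ]])}
side {'camera_matrix': array([[408.9286,   0.    , 256.3447],
       [  0.    , 408.9286, 196.8982],
       [  0.    ,   0.    ,   1.    ]]), 'camera_from_world': array([[ 0.1076,  0.9941, -0.0127, -0.4602],
       [ 0.9015, -0.1029, -0.4203, -0.4222],
       [-0.4191,  0.0338, -0.9073,  1.2385],
       [ 0.    ,  0.    ,  0.    ,  1.    ]])}
wrist {'camera_matrix': array([[288.5487,   0.    , 253.6413],
       [  0.    , 288.5487, 195.5755],
       [  0.    ,   0.    ,   1.    ]]), 'camera_from_world': array([[ 1.    , -0.0003, -0.0015, -0.6242],
       [ 0.0001, -0.9593,  0.2825, -0.0339],
       [-0.0015, -0.2825, -0.9593,  0.3915],
       [ 0.    ,  0.    ,  0.    ,  1.    ]])}
```

View pics/scene0.png

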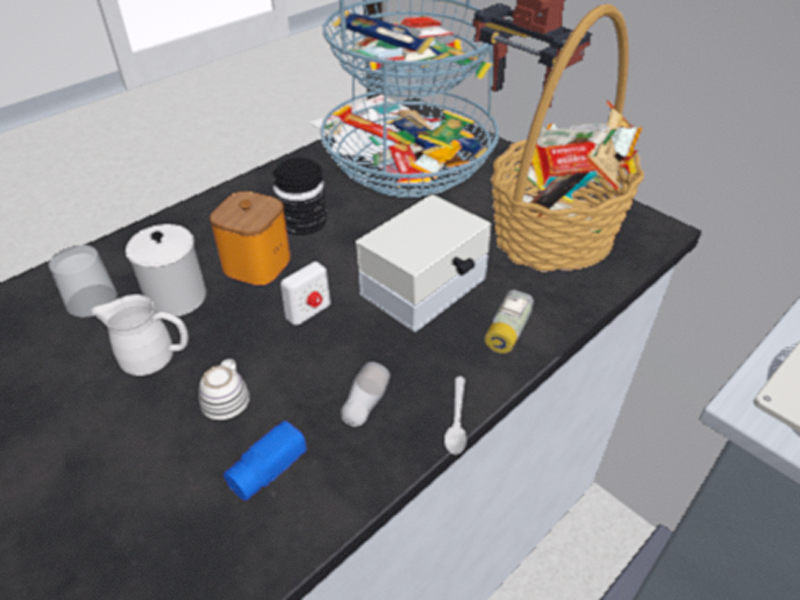

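View pics/side0.png

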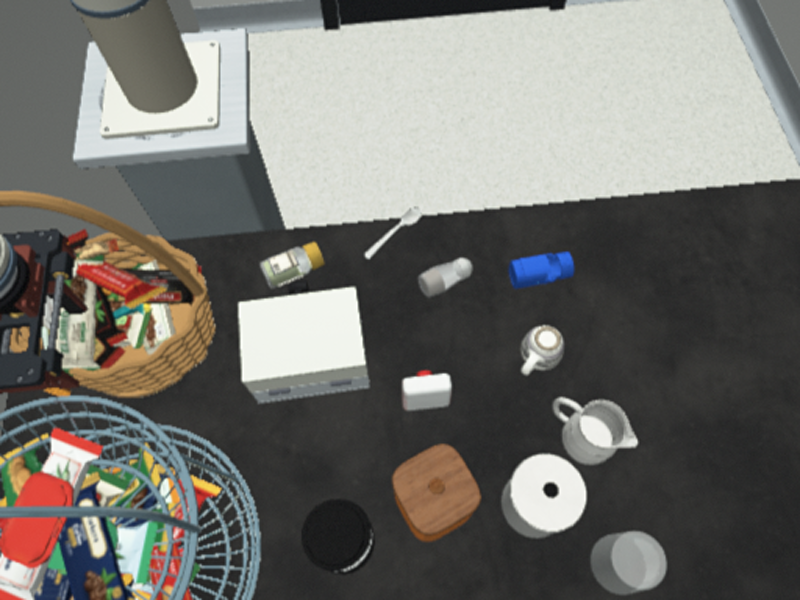

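View pics/wrist0.png

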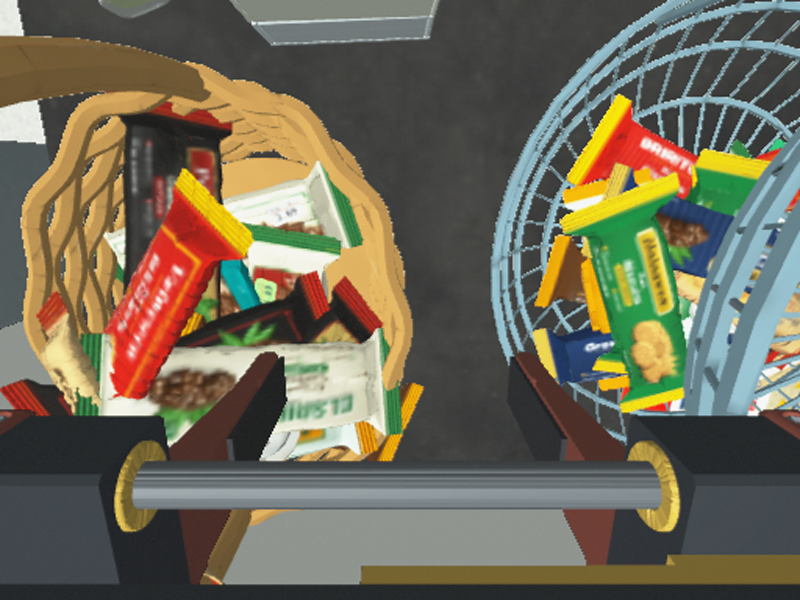

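```bash
cat > h.py <<'E'
import numpy as np, cv2
from station import sensors, read_camera, camera_info, robot
from scipy.spatial.transform import Rotation as R
np.set_printoptions(precision=4,suppress=True)
def ray(n,u,v,ci=None):
    ci=ci or camera_info(n); K=ci['camera_matrix'];T=ci['camera_from_world']
    d=T[:3,:3].T@np.linalg.solve(K,[u,v,1]); c=-T[:3,:3].T@T[:3,3]; return c,d
def onz(n,u,v,z,ci=None):
    c,d=ray(n,u,v,ci); return c+d*(z-c[2])/d[2]
def tri(a,b):
    A=[];y=[]
    M=np.zeros((3,3));q=np.zeros(3)
    for n,u,v in(a,b):
        c,d=ray(n,u,v);d/=np.linalg.norm(d);P=np.eye(3)-np.outer(d,d);M+=P;q+=P@c
    return np.linalg.solve(M,q)
def proj(n,p,ci=None):
    ci=ci or camera_info(n);T=ci['camera_from_world'];q=ci['camera_matrix']@(T[:3,:3]@np.array(p)+T[:3,3]);return q[:2]/q[2]
def crop(n,out,x0,y0,x1,y1,s,im=None):
    if im is None: im=read_camera(n)
    c=cv2.resize(im[y0:y1,x0:x1],None,fx=s,fy=s,interpolation=cv2.INTER_CUBIC)
    for x in range((x0+9)//10*10,x1,10):
        cv2.line(c,((x-x0)*s,0),((x-x0)*s,6 if x%50 else 14),(255,0,255),1)
        if x%20==0: cv2.putText(c,str(x),((x-x0)*s,22),0,.4,(255,0,255),1)
    for y in range((y0+9)//10*10,y1,10):
        cv2.line(c,(0,(y-y0)*s),(6,(y-y0)*s),(255,0,255),1)
        if y%20==0: cv2.putText(c,str(y),(8,(y-y0)*s+4),0,.4,(255,0,255),1)
    cv2.imwrite(out,c[:,:,::-1])
E
python3 - <<'E'
from h import *
crop("scene","pics/s1.png",205,110,360,300,5//1 if 0 else 3)
crop("side","pics/d1.png",145,120,315,265,4)
im=read_camera("scene")
crop("","pics/s2.png",215,120,350,235,5,im)
crop("","pics/s3.png",205,220,310,300,6,im)
E
```

```text
(no output)
```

View pics/s2.png

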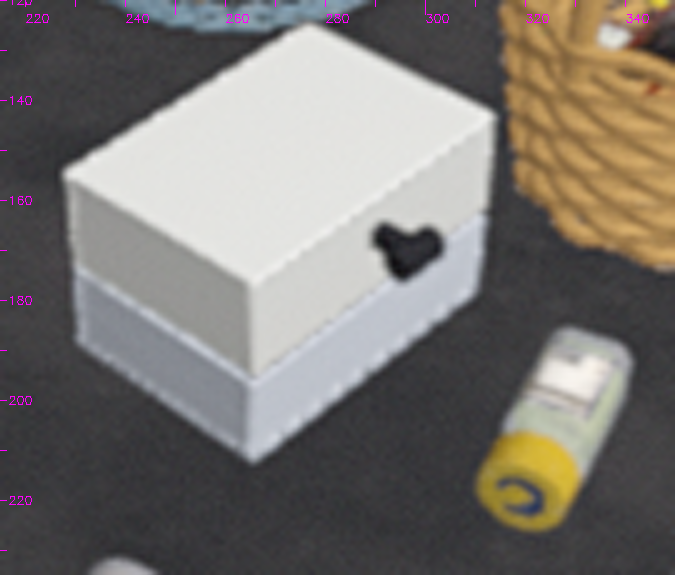

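View pics/s3.png

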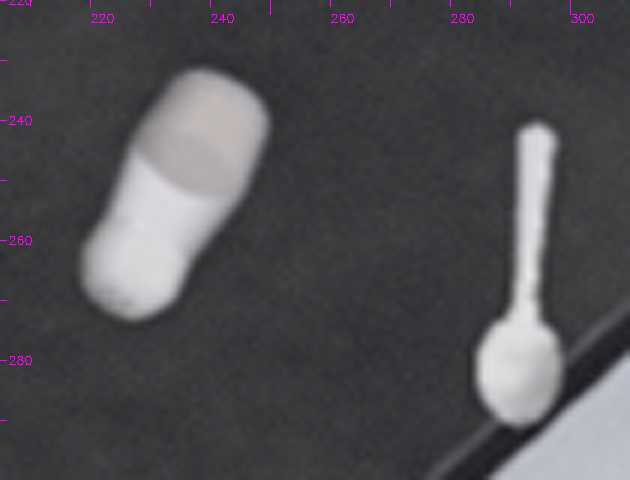

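View pics/d1.png

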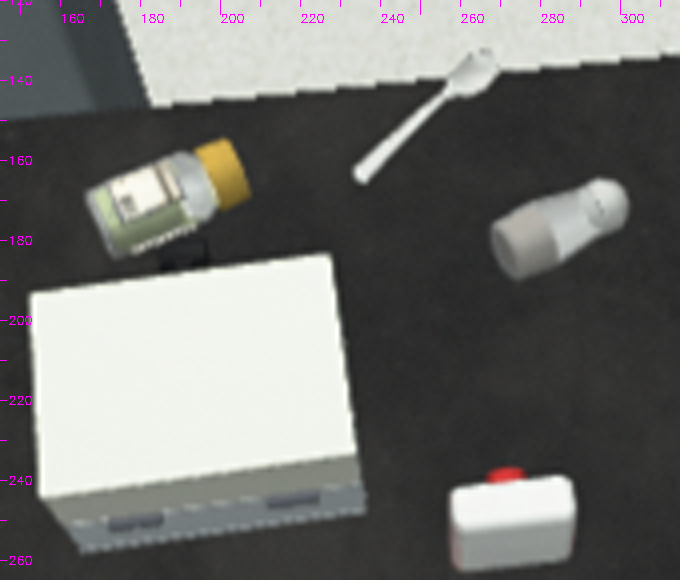

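```bash
python3 - <<'E'
from h import *
print("cover FL FR BL BR")
for p,q in(((262.5,175.5),(224.5,183.5)),((311,143),(150,193)),((226,154.5),(230.5,233.5)),((275,124.5),(152.5,243.5))):
    print(onz("scene",*p,.108),onz("side",*q,.108),tri(("scene",*p),("side",*q)))
print("bottom FL",onz("scene",263,212,0))
print("handle",onz("scene",296.5,168,.085),onz("side",190,183,.085),tri(("scene",296.5,168),("side",190,183)))
print("salt base/cap", onz("scene",241,239,.022),onz("scene",225,266,.017),'side',onz("side",270,182,.022),onz("side",297,171,.017))
print("choc base/cap",onz("scene",331,192,.021),onz("scene",316,216,.021),'side',onz("side",170,177,.021),onz("side",202,163,.021))
print("spoon",onz("scene",294,242,0.005),onz("scene",291,284,.005), onz("side",233,165,.005),onz("side",263,138,.005))
E
```

```text
cover FL FR BL BR
[0.5344 0.3403 0.108 ] [0.523  0.3346 0.108 ] [0.5289 0.3392 0.1132]
[0.5377 0.1726 0.108 ] [0.5278 0.1652 0.108 ] [0.5336 0.1708 0.1122]
[0.6464 0.3491 0.108 ] [0.6449 0.3385 0.108 ] [0.6469 0.3426 0.1062]
[0.6526 0.1785 0.108 ] [0.6487 0.1707 0.108 ] [0.6515 0.1744 0.1087]
bottom FL [0.5274 0.3439 0.    ]
handle [0.5167 0.2459 0.085 ] [0.5007 0.2531 0.085 ] [0.5076 0.2557 0.0968]
salt base/cap [0.4884 0.4496 0.022 ] [0.4616 0.5186 0.017 ] side [0.4878 0.445  0.022 ] [0.4619 0.5179 0.017 ]
choc base/cap [0.4466 0.1933 0.021 ] [0.4205 0.2806 0.021 ] side [0.4442 0.1943 0.021 ] [0.4127 0.2774 0.021 ]
spoon [0.4123 0.3626 0.005 ] [0.3437 0.4474 0.005 ] [0.4187 0.3562 0.005 ] [0.3449 0.4437 0.005 ]
```

```bash
python3 - <<'E'
from h import *
s=1.5625
print("arch top tri",tri(("scene",600/s,10/s),("side",80/s,203/s)))
for z in(.1,.15,.2,.25,.3): print(z,onz("scene",600/s,10/s,z),onz("scene",622/s,120/s,z),onz("scene",522/s,190/s,z),"side",onz("side",0,195/s,z),onz("side",80/s,203/s,z),onz("side",180/s,255/s,z),onz("side",205/s,295/s,z))
print("basket rim side",onz("side",215/s,330/s,.1),"wire",onz("side",258/s,540/s,.1))
print("blue",onz("side",512/s,270/s,.02),onz("side",572/s,262/s,.02)," cup",onz("side",543/s,345/s,.03),"timer",onz("side",427/s,390/s,.076))
crop("side","pics/d2.png",0,100,170,260,4)
crop("scene","pics/s4.png",290,0,420,180,4)
E
```

```text
arch top tri [0.5089 0.0497 0.3861]
0.1 [ 0.9405 -0.7576  0.1   ] [ 0.5782 -0.2811  0.1   ] [0.5628 0.0497 0.1   ] side [ 0.2919 -0.2096  0.1   ] [ 0.3223 -0.0804  0.1   ] [0.4357 0.081  0.1   ] [0.5081 0.1202 0.1   ]
0.15 [ 0.8673 -0.6272  0.15  ] [ 0.5348 -0.1899  0.15  ] [0.5207 0.1137 0.15  ] side [ 0.331  -0.1749  0.15  ] [ 0.3596 -0.0534  0.15  ] [0.4663 0.0983 0.15  ] [0.5343 0.1352 0.15  ]
0.2 [ 0.7941 -0.4968  0.2   ] [ 0.4913 -0.0987  0.2   ] [0.4785 0.1777 0.2   ] side [ 0.3701 -0.1403  0.2   ] [ 0.3969 -0.0265  0.2   ] [0.4968 0.1156 0.2   ] [0.5606 0.1502 0.2   ]
0.25 [ 0.7209 -0.3664  0.25  ] [ 0.4479 -0.0075  0.25  ] [0.4364 0.2417 0.25  ] side [ 0.4092 -0.1057  0.25  ] [0.4342 0.0004 0.25  ] [0.5274 0.133  0.25  ] [0.5868 0.1652 0.25  ]
0.3 [ 0.6477 -0.236   0.3   ] [0.4045 0.0837 0.3   ] [0.3942 0.3057 0.3   ] side [ 0.4483 -0.0711  0.3   ] [0.4715 0.0273 0.3   ] [0.5579 0.1503 0.3   ] [0.6131 0.1802 0.3   ]
basket rim side [0.566  0.1356 0.1   ] wire [0.8576 0.193  0.1   ]
blue [0.4775 0.594  0.02  ] [0.4741 0.694  0.02  ]  cup [0.6157 0.6151 0.03  ] timer [0.6811 0.4276 0.076 ]
```

View pics/d2.png

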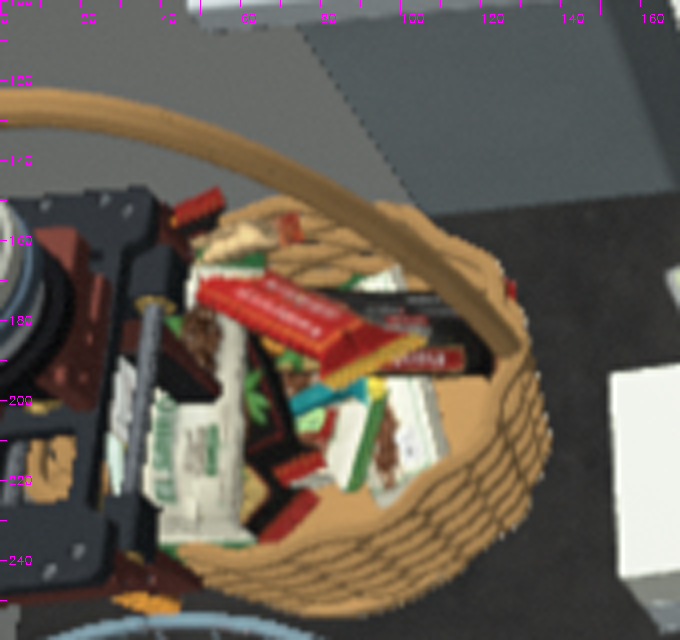

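View pics/s4.png

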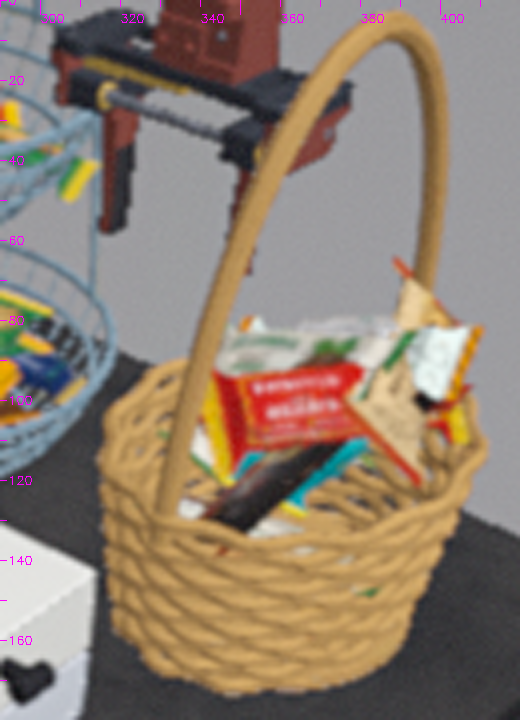

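```bash
python3 - <<'E'
from h import *
print("leg",tri(("scene",331,124),("side",127,185)))
for uv in((388,6),(370,12)):
  for u,v in((0,126),(20,127),(50,135),(75,146)):
    p=tri(("scene",*uv),("side",u,v)); print(uv,u,p,proj("scene",p)-uv)
for uv in ((350,60),(341,90),(360,35)):
  for u,v in((100,161),(85,152),(110,170),(119,178)):
    p=tri(("scene",*uv),("side",u,v)); print(uv,u,p,proj("scene",p)-uv)
E
```

```text
leg [0.5219 0.1244 0.1471]
(388, 6) 0 [ 0.5155 -0.0137  0.3861] [-0.9866  0.8845]
(388, 6) 20 [0.5107 0.0094 0.3857] [-5.163  4.406]
(388, 6) 50 [0.5096 0.0412 0.3812] [-13.7612  10.668 ]
(388, 6) 75 [0.5134 0.0668 0.3757] [-22.9564  16.1133]
(370, 12) 0 [0.5326 0.0042 0.3862] [ 5.5331 -5.1564]
(370, 12) 20 [0.5275 0.0257 0.3852] [ 1.6796 -1.487 ]
(370, 12) 50 [0.5259 0.0552 0.3796] [-6.3189  5.0688]
(370, 12) 75 [0.5293 0.0789 0.3731] [-14.939   10.8306]
(350, 60) 100 [0.5279 0.103  0.2891] [-7.2955  4.6847]
(350, 60) 85 [0.5224 0.0897 0.2955] [-1.1377  0.7912]
(350, 60) 110 [0.5351 0.1101 0.2826] [-12.3505   7.4232]
(350, 60) 119 [0.5417 0.1171 0.2774] [-17.0452   9.6263]
(341, 90) 100 [0.5159 0.1036 0.2365] [ 2.4822 -1.6076]
(341, 90) 85 [0.5101 0.0911 0.2449] [ 8.4909 -5.9705]
(341, 90) 110 [0.5234 0.1101 0.2281] [-2.473   1.4971]
(341, 90) 119 [0.5304 0.1166 0.2214] [-7.0909  4.0282]
(360, 35) 100 [0.5339 0.1021 0.3299] [-16.5489  10.5893]
(360, 35) 85 [0.5286 0.0883 0.3351] [-10.2246   7.0698]
(360, 35) 110 [0.5408 0.1097 0.3247] [-21.7231  13.0269]
(360, 35) 119 [0.5472 0.1171 0.3207] [-26.5138  14.9577]
```

```bash
python3 - <<'E'
from h import *
im=read_camera("side"); crop("","pics/d3.png",0,120,180,384,3,im)
im=read_camera("scene"); crop("","pics/s5.png",190,0,370,150,4,im)
for z in(.2,.3,.35,.4): print(z,onz("side",58,253,z),onz("scene",306,28,z))
E
```

```text
0.2 [0.6808 0.015  0.2   ] [ 0.8572 -0.1661  0.2   ]
0.3 [0.7171 0.0633 0.3   ] [0.6984 0.0296 0.3   ]
0.35 [0.7352 0.0874 0.35  ] [0.619  0.1275 0.35  ]
0.4 [0.7533 0.1115 0.4   ] [0.5395 0.2253 0.4   ]
```

View pics/d3.png

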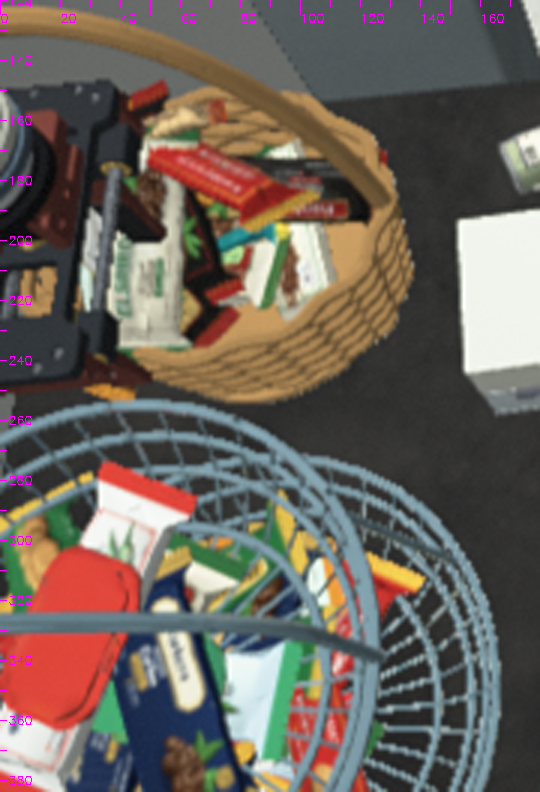

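View pics/s5.png

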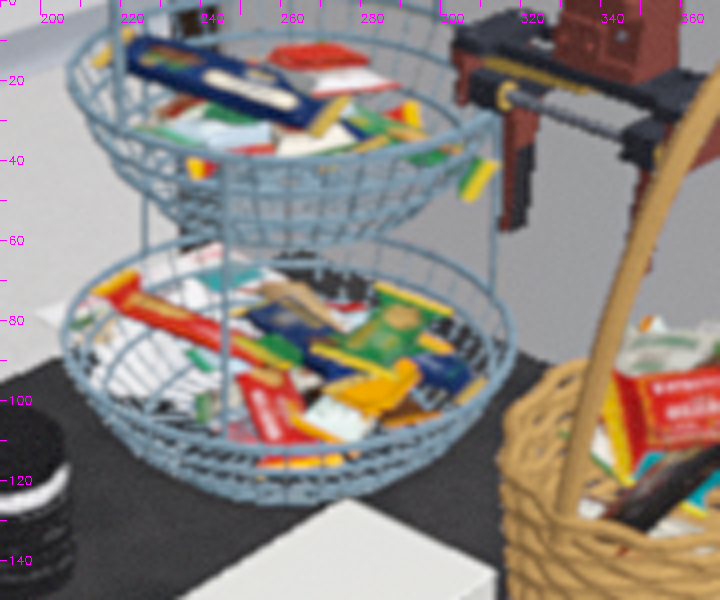

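Call:
step_arm --pt "8.7 0 0 -5 0 0 0" --pt "8.7 0 0 -10 0 0 0" --pt "8.7 0 0 -15 0 0 0" --pt "8.7 0 0 -20 0 0 0" --pt "8.7 0 0 -21 0 0 0" --pt "8.7 0 0 -21 0 0 0"

```text
clock: 1.1
eef_pos: [0.6256, -0.0, 0.4601]
ee_rot: [0.707, 0.707, 0.002, 0.002]
ft_force: [-0.3, -0.5, -1.2]
finger_gap: 0.087
```

Call:
step_arm --pt "8.7 5 0 0 0 0 -8" --pt "8.7 10 0 0 0 0 -16" --pt "8.7 15 -2 0 0 0 -24" --pt "8.7 19 -6 0 0 0 -32" --pt "8.7 23 -10 0 0 0 -40" --pt "8.7 25.5 -11.7 3 0 0 -48" --pt "8.7 25.5 -11.7 8 0 0 -56" --pt "8.7 25.5 -11.7 13 0 0 -64" --pt "8.7 25.5 -11.7 18 0 0 -72" --pt "8.7 25.5 -11.7 23 0 0 -80" --pt "8.7 25.5 -11.7 27 0 0 -87" --pt "8.7 25.5 -11.7 29 0 0 -91.6" --pt "8.7 25.5 -11.7 30 0 0 -91.6" --pt "8.7 25.5 -11.7 30 0 0 -91.6"

```text
clock: 2.5
eef_pos: [0.5063, 0.2542, 0.1552]
ee_rot: [-0.013, 1.0, -0.001, -0.002]
ft_force: [0.1, 0.3, 0.0]
finger_gap: 0.0868
```

```bash
python3 - <<'E'
from h import *
s=sensors.state();print(s['eef_pos'],R.from_quat(s['ee_rot']).as_matrix(),s['qpos'],s['ft_force'])
ci=camera_info("wrist");im=read_camera("wrist");crop("","pics/w1.png",100,50,420,384,2,im)
print(proj("wrist",[.508,.2546,.085],ci))
crop("side","pics/d4.png",140,110,270,270,4)
E
```

```text
[0.5063 0.2542 0.1552] [[-0.9997 -0.0256 -0.0045]
 [-0.0256  0.9997 -0.0021]
 [ 0.0045 -0.002  -1.    ]] [ 0.4443  0.4641  1.8206  0.      0.8618 -1.1521] [0.096  0.2836 0.0438]
[253.8742 218.8638]
```

View pics/w1.png

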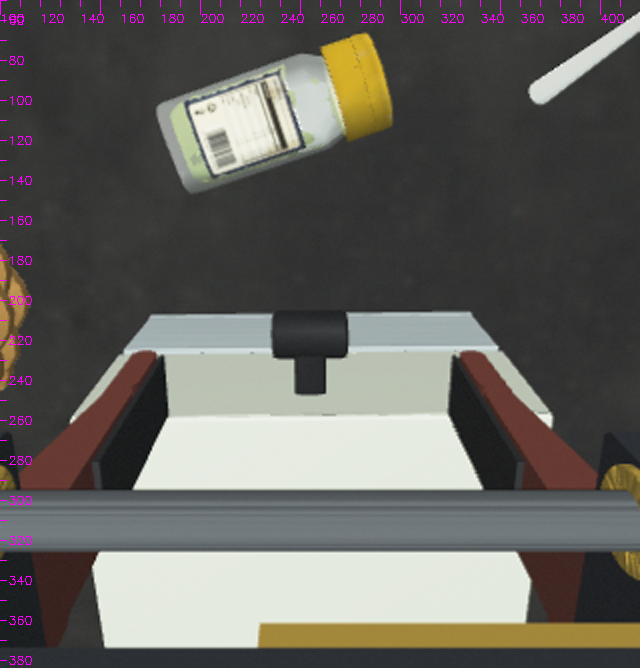

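View pics/d4.png

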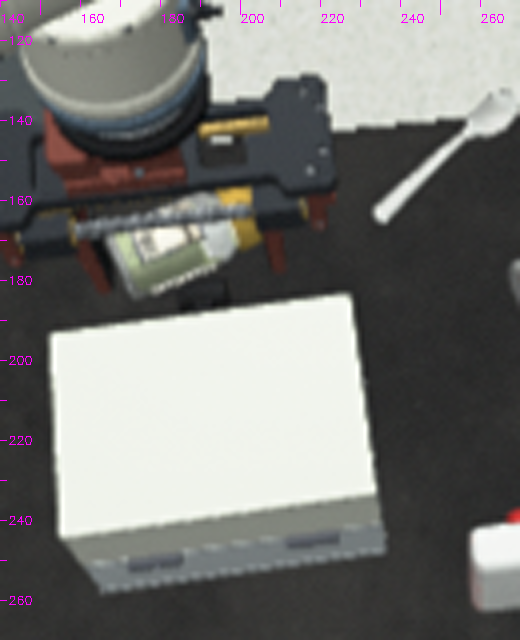

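Call:
step_arm --pt "6 -0.15 0 2 0 0 0" --pt "6 -0.15 0 4 0 0 0" --pt "6 -0.15 0 5.5 0 0 0" --pt "6 -0.15 0 6 0 0 0" --pt "4 -0.15 0 6 0 0 0" --pt "2.5 -0.15 0 6 0 0 0" --pt "2 -0.15 0 6 0 0 0" --pt "2 -0.15 0 6 0 0 0" --pt "2 -0.15 0 6 0 0 0" --pt "2 -0.15 0 6 0 0 0" --grip_force 20

```text
clock: 3.6
eef_pos: [0.5097, 0.2549, 0.098]
ee_rot: [-0.014, 1.0, -0.0, 0.0]
ft_force: [1.0, -2.1, 1.5]
finger_gap: 0.0277
```

```bash
python3 - <<'E'
from h import *
s=sensors.state();print(s['eef_pos'],s['qpos'],s['ft_force'],s['finger_gap'])
# wrist measure choc from earlier view approx via fresh wrist image
ci=camera_info("wrist");im=read_camera("wrist");crop("","pics/w2.png",100,50,420,384,2,im)
h=np.array([-.142,.035])
M=R.from_quat(s['ee_rot']).as_matrix()
for th in np.arange(0,1.75,.0925):
    c,sn=np.cos(th),np.sin(th)
    # rotate front(-x)->up
    x=h[0]*c+h[1]*sn; z=-h[0]*sn+h[1]*c
    d=np.array([x-h[0],0,z-h[1]]); d=R.from_euler('z',.029).apply(d)
    print(round(th,3),(M.T@d*100).round(2))
E
```

```text
[0.5097 0.2549 0.098 ] [ 0.443   0.5552  1.8388 -0.0005  0.7471 -1.1556] [ 0.993  -2.0876  1.5429] 0.02771027772601248
0.0 [0. 0. 0.]
0.092 [-0.38  0.   -1.3 ]
0.185 [-0.89  0.   -2.55]
0.277 [-1.5   0.   -3.76]
0.37 [-2.23  0.   -4.9 ]
0.462 [-3.06  0.   -5.97]
0.555 [-3.98  0.   -6.95]
0.648 [-4.99  0.   -7.85]
0.74 [-6.08  0.   -8.66]
0.832 [-7.24  0.01 -9.35]
0.925 [-8.45  0.01 -9.94]
1.018 [ -9.72   0.01 -10.41]
1.11 [-11.03   0.01 -10.77]
1.202 [-12.36   0.01 -11.  ]
1.295 [-13.71   0.01 -11.11]
1.388 [-15.06   0.01 -11.09]
1.48 [-16.4    0.01 -10.95]
1.572 [-17.73   0.01 -10.68]
1.665 [-19.03   0.02 -10.3 ]
```

View pics/w2.png

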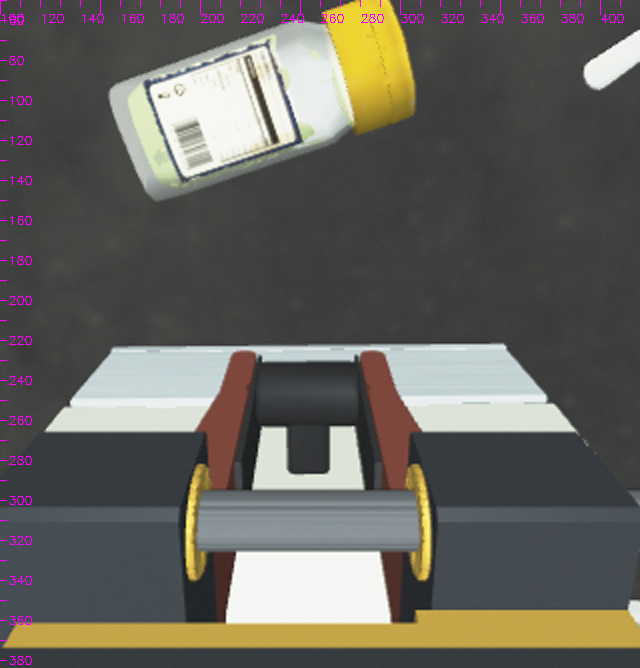

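Call:
step_arm --pt "2 -0.38 0 -1.3 0 0 0" --pt "2 -0.89 0 -2.55 0 0 0" --pt "2 -1.5 0 -3.76 0 0 0" --pt "2 -2.23 0 -4.9 0 0 0" --pt "2 -3.06 0 -5.97 0 0 0" --pt "2 -3.98 0 -6.95 0 0 0" --pt "2 -4.99 0 -7.85 0 0 0" --pt "2 -6.08 0 -8.66 0 0 0" --pt "2 -7.24 0 -9.35 0 0 0" --pt "2 -8.45 0 -9.94 0 0 0" --pt "2 -9.72 0 -10.41 0 0 0" --pt "2 -11.03 0 -10.77 0 0 0" --pt "2 -12.36 0 -11.0 0 0 0" --pt "2 -13.71 0 -11.11 0 0 0" --pt "2 -15.06 0 -11.09 0 0 0" --pt "2 -16.4 0 -10.95 0 0 0" --pt "2 -17.73 0 -10.68 0 0 0" --pt "2 -19.03 0 -10.3 0 0 0" --pt "2 -19.5 0 -10.1 0 0 0" --pt "2 -19.5 0 -10.1 0 0 0"

```text
clock: 5.65
eef_pos: [0.7055, 0.262, 0.1991]
ee_rot: [-0.014, 1.0, 0.001, 0.0]
ft_force: [1.1, 6.7, -1.9]
finger_gap: 0.0282
```

```bash
python3 - <<'E'
from h import *
s=sensors.state();print(s['eef_pos'],s['qpos'],s['ft_force'],s['finger_gap'])
im=read_camera("scene");cv2.imwrite("pics/s6.png",cv2.resize(im,(800,600))[:,:,::-1])
im=read_camera("side");crop("","pics/d6.png",60,110,320,300,3,im)
E
```

```text
[0.7055 0.262  0.1991] [ 0.3389  0.6585  1.3457  0.0023  1.136  -1.2605] [ 1.1204  6.6727 -1.9382] 0.028168316535328527
```

View pics/s6.png

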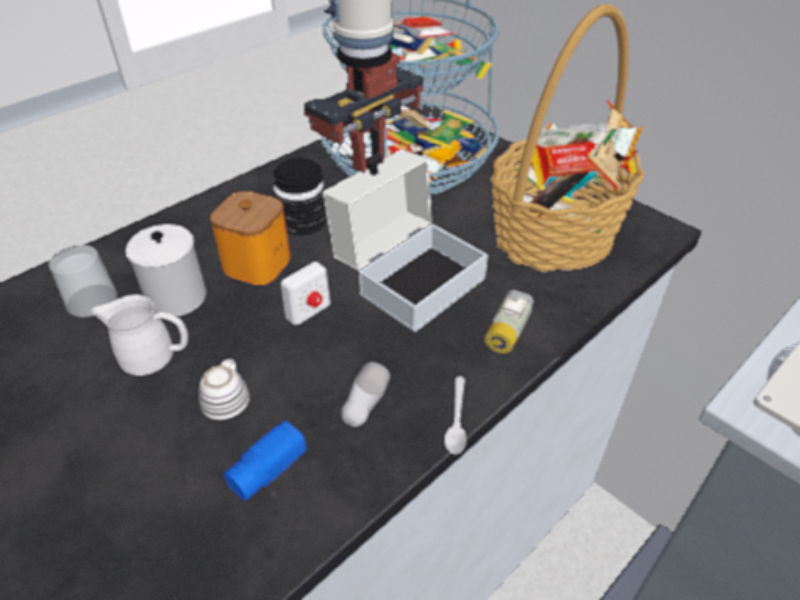

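View pics/d6.png

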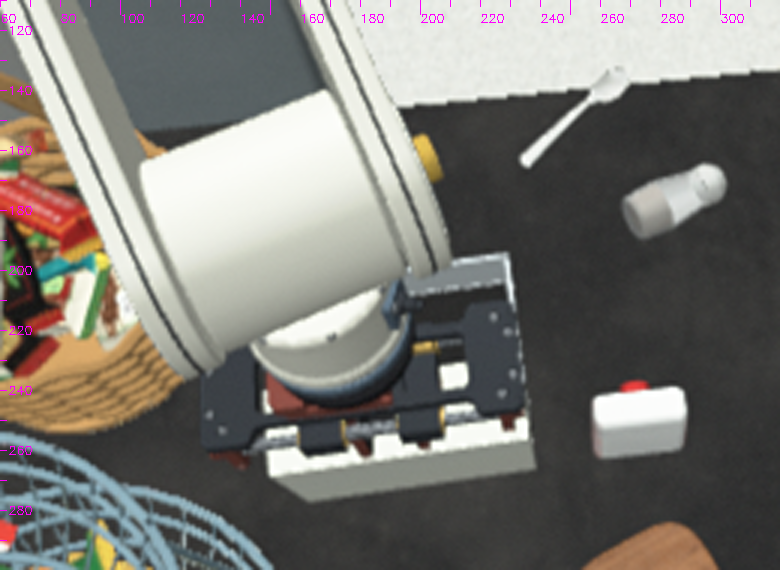

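Call:
step_arm --pt "5 0 0 0 0 0 0" --pt "5 0 0 0 0 0 0" --pt "5 0 0 0 0 0 0" --pt "5 0 0 0 0 0 0" --pt "5 0 0 -2 0 0 0" --pt "5 0 0 -5 0 0 0" --pt "6 0 0 -9 0 0 0" --pt "8 0 0 -13 0 0 0" --pt "8.7 4 0 -15 0 0 0" --pt "8.7 9 0 -15 0 0 0" --pt "8.7 14 0 -15 0 0 0" --pt "8.7 18 0 -15 0 0 0" --pt "8.7 18 0 -15 0 0 0"

```text
clock: 7.05
eef_pos: [0.5201, 0.2549, 0.3492]
ee_rot: [-0.015, 1.0, -0.0, -0.001]
ft_force: [0.6, 0.2, -0.3]
finger_gap: 0.0868
```

```bash
cat >> h.py <<'E'
def pickR(az,phi):
    a=np.array([np.cos(az),np.sin(az),0]);Z=np.array([0,0,1.])
    x=a*np.cos(phi)-Z*np.sin(phi); z=-Z*np.cos(phi)-a*np.sin(phi)
    return np.column_stack([x,np.cross(z,x),z])
def placeR(az,phi):
    d=np.array([np.cos(az),np.sin(az),0]);Z=np.array([0,0,1.])
    z=d*np.cos(phi)-Z*np.sin(phi); x=Z*np.cos(phi)+d*np.sin(phi)
    return np.column_stack([x,np.cross(z,x),z])
def rel(p,Rt,s=None):
    s=s or sensors.state(); M=R.from_quat(s['ee_rot']).as_matrix()
    return (M.T@(np.array(p)-s['eef_pos'])*100).round(2), np.degrees(R.from_matrix(M.T@Rt).as_rotvec()).round(2)
E
python3 - <<'E'
from h import *
s=sensors.state();print(s['eef_pos'],s['qpos'],s['ft_force'],s['finger_gap'])
ci=camera_info("wrist");im=read_camera("wrist");crop("","pics/w3.png",60,0,460,300,2,im)
np.save("ci3.npy",ci,allow_pickle=True)
im=read_camera("side");crop("","pics/d7.png",140,110,340,300,3,im)
print("pred",proj("wrist",[.446,.194,.021],ci),proj("wrist",[.416,.279,.021],ci))
E
```

```text
[0.5201 0.2549 0.3492] [ 0.435   0.2555  1.629   0.0003  1.259  -1.1653] [ 0.552   0.2084 -0.2787] 0.08678700391548874
pred [215.5982 112.1999] [271.2929  93.3946]
```

View pics/w3.png

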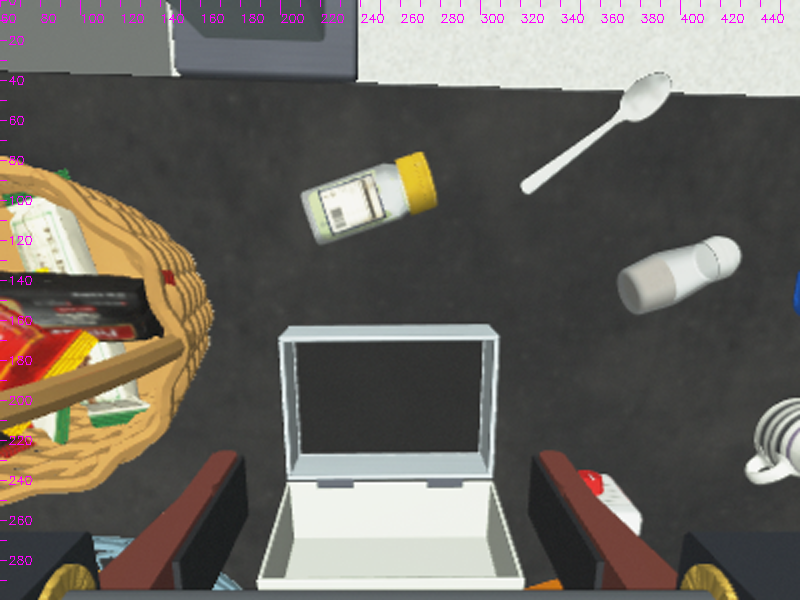

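View pics/d7.png

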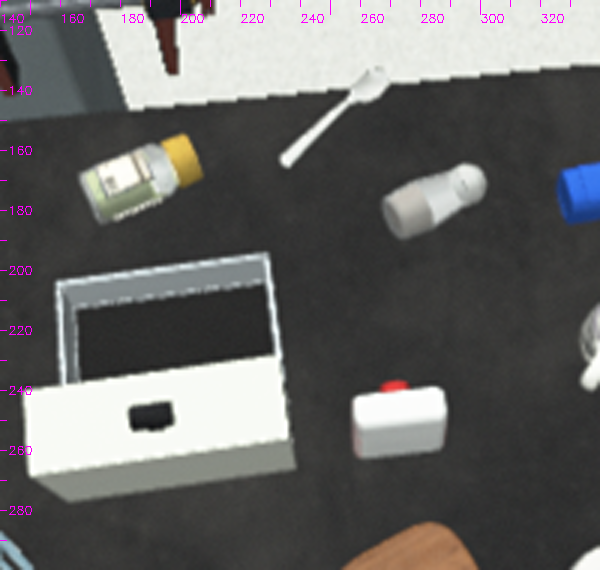

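```bash
python3 - <<'E'
from h import *
ci=np.load("ci3.npy",allow_pickle=True).item()
W=lambda x,y,z:onz("wrist",60+x/2,y/2,z,ci)
b=W(310,218,.021);c=W(431,178,.021);print("choc",b,c,np.linalg.norm(c-b),np.degrees(np.arctan2(*(c-b)[1::-1])))
b=W(625,297,.022);c=W(738,249,.017);print("salt",b,c,np.linalg.norm((c-b)[:2]),np.degrees(np.arctan2(*(c-b)[1::-1])))
for q in((280,327),(497,325),(288,478),(493,475)): print("rim",W(*q,.05))
print("blue",W(796,285,.03),"cup",W(760,440,.02),"timer",W(600,510,.06),"spoon",W(527,187,.005),W(650,95,.005))
E
```

```text
choc [0.4413 0.1931 0.021 ] [0.4095 0.2851 0.021 ] 0.09729879329987795 109.04331013299556
salt [0.4945 0.4447 0.022 ] [0.4549 0.5306 0.017 ] 0.09458227545064679 114.77336368728173
rim [0.5218 0.1733 0.05  ]
rim [0.5154 0.3387 0.05  ]
rim [0.6473 0.177  0.05  ]
rim [0.6397 0.3457 0.05  ]
blue [0.4805 0.5737 0.03  ] cup [0.6137 0.5798 0.02  ] timer [0.6637 0.4336 0.06  ] spoon [0.4128 0.3621 0.005 ] [0.3446 0.4486 0.005 ]
```

```bash
python3 - <<'E'
from h import *
Rt=pickR(np.radians(109),np.radians(35)); print(Rt)
for z in(.033,.083,.2): print(rel([.4233,.251,z],Rt))
E
```

```text
[[-0.2667  0.9455  0.1867]
 [ 0.7745  0.3256 -0.5423]
 [-0.5736 -0.     -0.8192]]
(array([10.18, -0.18, 31.65]), array([ 22.23, -30.06,  70.21]))
(array([10.17, -0.18, 26.65]), array([ 22.23, -30.06,  70.21]))
(array([10.15, -0.17, 14.95]), array([ 22.23, -30.06,  70.21]))
```

Call:
step_arm --pt "7 2 0 2 2.2 -3 7" --pt "7 4 0 4 4.4 -6 14" --pt "7 6 0 6 6.7 -9 21" --pt "7 8 0 8 8.9 -12 28" --pt "7 10.15 -0.2 10 11.1 -15 35.1" --pt "7 10.15 -0.2 12 13.3 -18 42.1" --pt "7 10.15 -0.2 14 15.6 -21 49.1" --pt "7 10.15 -0.2 15 17.8 -24 56.2" --pt "7 10.15 -0.2 15 20 -27 63.2" --pt "7 10.15 -0.2 15 22.23 -30.06 70.21" --pt "7 10.15 -0.2 15 22.23 -30.06 70.21" --pt "7 10.15 -0.2 15 22.23 -30.06 70.21"

```text
clock: 8.35
eef_pos: [0.4239, 0.2512, 0.198]
ee_rot: [0.553, 0.777, -0.175, 0.244]
ft_force: [0.0, -0.2, 0.3]
finger_gap: 0.0698
```

```bash
python3 - <<'E'
from h import *
s=sensors.state();print(s['eef_pos'],s['qpos'],s['ft_force'],s['finger_gap'])
print(R.from_quat(s['ee_rot']).as_matrix())
Rt=pickR(np.radians(109),np.radians(35))
for z in(.033,.083): print(rel([.4233,.251,z],Rt))
ci=camera_info("wrist");im=read_camera("wrist");crop("","pics/w4.png",0,0,512,384,1,im)
np.save("ci4.npy",ci,allow_pickle=True)
im=read_camera("side");crop("","pics/d8.png",100,100,300,260,3,im)
E
```

```text
[0.4239 0.2512 0.198 ] [ 0.8077  0.4546  1.8652 -0.5774  1.1972  0.7919] [ 0.0159 -0.216   0.341 ] 0.0697696621238306
[[-0.2704  0.9448  0.1849]
 [ 0.774   0.3276 -0.5419]
 [-0.5726 -0.0034 -0.8198]]
(array([ 9.45, -0.01, 13.53]), array([-0.09, -0.07,  0.21]))
(array([ 6.59, -0.03,  9.43]), array([-0.09, -0.07,  0.21]))
```

View pics/w4.png

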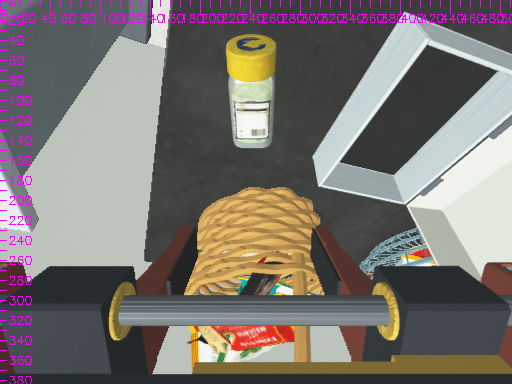

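View pics/d8.png

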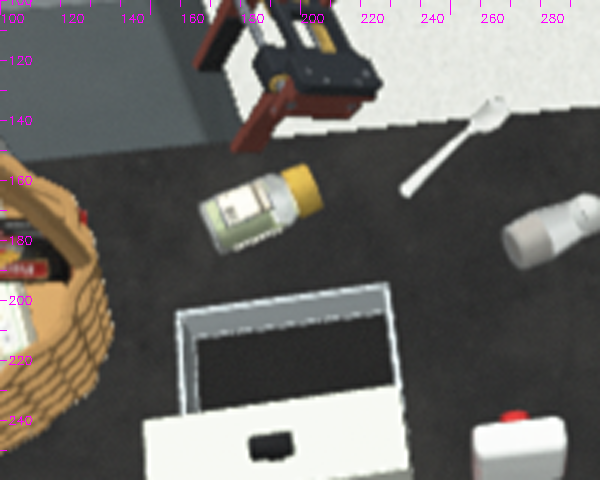

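Call:
step_arm --pt "7 2 0 2.9 0 0 0" --pt "7 4 0 5.7 0 0 0" --pt "7 6 0 8.6 0 0 0" --pt "7 7.7 0 11 0 0 0" --pt "7 8.9 0 12.7 0 0 0.2" --pt "7 9.45 0 13.5 0 0 0.2" --pt "7 9.45 0 13.5 0 0 0.2"

```text
clock: 9.15
eef_pos: [0.4226, 0.25, 0.0334]
ee_rot: [0.555, 0.776, -0.176, 0.244]
ft_force: [0.4, -0.2, 0.2]
finger_gap: 0.0701
```

```bash
python3 - <<'E'
from h import *
s=sensors.state();print(s['eef_pos'],s['qpos'],s['ft_force'],s['finger_gap'])
ci=camera_info("wrist");im=read_camera("wrist");crop("","pics/w5.png",100,0,420,384,2,im)
im=read_camera("side");crop("","pics/d9.png",100,100,300,260,3,im)
M=R.from_quat(s['ee_rot']).as_matrix(); P=s['eef_pos']+.0146*M[:,2]; print(P, proj("side",P))
E
```

```text
[0.4226 0.25   0.0334] [ 0.8081  0.741   1.8923 -0.6784  0.9445  1.0068] [ 0.423  -0.2162  0.2446] 0.07005753360747527
[0.4253 0.2421 0.0215] [188.4882 168.5487]
```

View pics/w5.png

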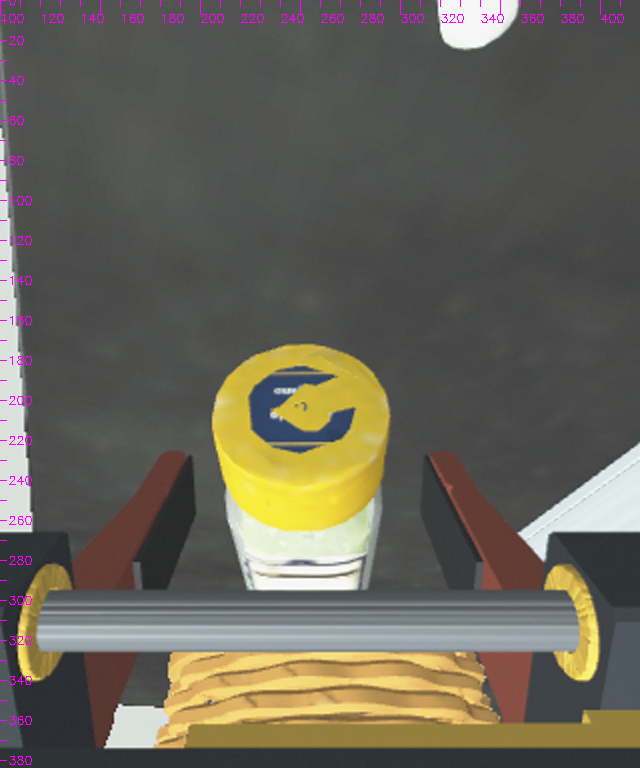

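View pics/d9.png

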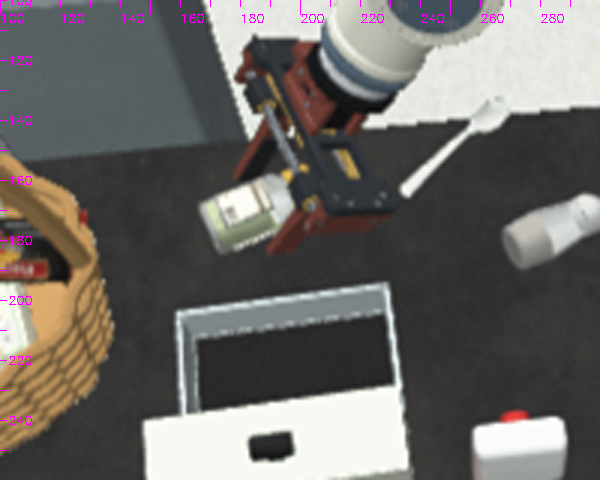

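Call:
step_arm --pt "5 0 0 0 0 0 0" --pt "4.2 0 0 0 0 0 0" --pt "3.5 0 0 0 0 0 0" --pt "3.5 0 0 0 0 0 0" --pt "3.5 0 0 0 0 0 0" --pt "3.5 0 0 0 0 0 0" --pt "3.5 0 0 0 0 0 0" --pt "3.5 -1.2 0 -1.6 0 0 0" --pt "3.5 -2.9 0 -4.1 0 0 0" --pt "3.5 -5.7 0 -8.2 0 0 0" --pt "3.5 -8.6 0 -12.3 0 0 0" --pt "3.5 -11.5 0 -16.4 0 0 0" --pt "3.5 -11.5 0 -16.4 0 0 0" --grip_force 18

```text
clock: 10.55
eef_pos: [0.425, 0.2524, 0.2396]
ee_rot: [0.557, 0.775, -0.17, 0.246]
ft_force: [0.5, -0.1, -0.7]
finger_gap: 0.0411
```

```bash
python3 - <<'E'
from h import *
s=sensors.state();print(s['eef_pos'],s['qpos'],s['ft_force'],s['finger_gap'])
ci=camera_info("wrist");im=read_camera("wrist");crop("","pics/w6.png",100,0,420,384,2,im)
im=read_camera("side");crop("","pics/d10.png",100,60,300,220,3,im)
for az in (0,15,30,45,60): print(az,rel([.45,.26,.25],placeR(np.radians(az),np.radians(35))))
E
```

```text
[0.425  0.2524 0.2396] [ 0.8085  0.3908  1.843  -0.5639  1.2621  0.7563] [ 0.4532 -0.0897 -0.6728] 0.04113277402186323
0 (array([-0.85,  2.86, -1.24]), array([-20.34,  59.16, 115.37]))
15 (array([-0.85,  2.86, -1.24]), array([-17.66,  67.27, 100.32]))
30 (array([-0.85,  2.86, -1.24]), array([-14.9 ,  74.05,  84.87]))
45 (array([-0.85,  2.86, -1.24]), array([-12.1 ,  79.57,  69.09]))
60 (array([-0.85,  2.86, -1.24]), array([-9.25, 83.87, 53.07]))
```

View pics/w6.png

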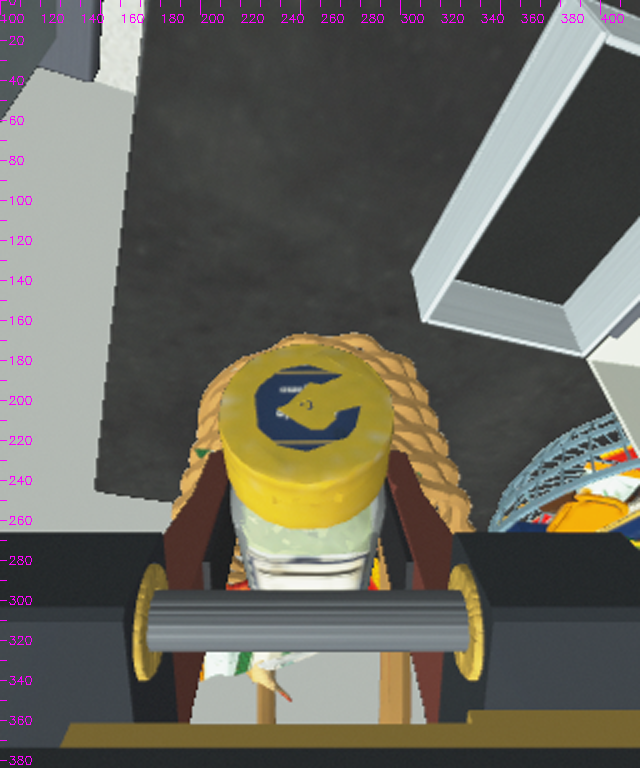

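View pics/d10.png

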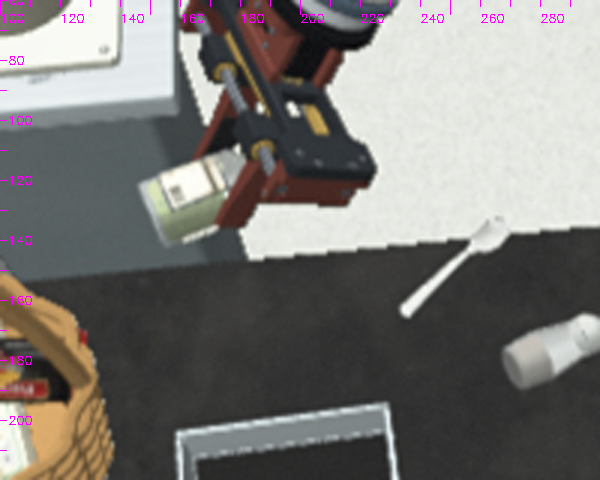

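```bash
cat > kin.py <<'E'
from h import *
from scipy.optimize import least_squares
D=[([-.019,.4238,1.6307,0,1.0886,-.019],[.6245,0,.2469]),
([.4443,.4641,1.8206,0,.8618,-1.1521],[.5063,.2542,.1552]),
([.443,.5552,1.8388,-.0005,.7471,-1.1556],[.5097,.2549,.098]),
([.3389,.6585,1.3457,.0023,1.136,-1.2605],[.7055,.262,.1991]),
([.435,.2555,1.629,.0003,1.259,-1.1653],[.5201,.2549,.3492]),
([.8077,.4546,1.8652,-.5774,1.1972,.7919],[.4239,.2512,.198]),
([.8081,.741,1.8923,-.6784,.9445,1.0068],[.4226,.25,.0334]),
([.8085,.3908,1.843,-.5639,1.2621,.7563],[.425,.2524,.2396])]
def fk(q,k,s4=1):
    Rz=lambda a:R.from_euler('z',a);Ry=lambda a:R.from_euler('y',a)
    A=Rz(q[0]);B=A*Ry(q[1]);C=A*Ry(q[1]+q[2]);W=C*Rz(s4*q[3])*Ry(q[4])
    p=A.apply([k[0],k[1],k[2]])+B.apply([k[3],0,k[4]])+C.apply([k[5],k[6],k[7]])+W.apply([k[8],0,k[9]])
    return p,W
lo=[-3,-.9,.09,-1.31,.11,-2.54];hi=[3,2.11,2.58,4.45,2.69,2.54]
E
python3 - <<'E'
from kin import *
s=sensors.state();M=R.from_quat(s['ee_rot']).as_matrix()
for s4 in(1,-1):
    f=lambda k:np.concatenate([np.concatenate([(fk(q,k,s4)[0]-p)*1000 for q,p in D]),np.array(k)*.5])
    r=least_squares(f,[0,0,.3,0,.4,0,0,.4,0,.2]);print(s4,r.x,np.abs(r.fun[:24]).max())
    W=fk(s['qpos'],r.x,s4)[1]*R.from_euler('z',s['qpos'][5]); print((W.as_matrix().T@M).round(3))
    np.save(f"k{s4}.npy",r.x)
E
```

```text
1 [ 0.      0.006   0.3125  0.0001  0.563   0.0775  0.006   0.4848 -0.
  0.2847] 0.052860392816433954
[[ 0. -1. -0.]
 [ 1.  0.  0.]
 [ 0. -0.  1.]]
-1 [-0.0128 -0.0044 -0.018   0.0379  0.6972  0.3208 -0.0042  0.4878 -0.015
 -0.1695] 65.03615029810655
[[ 0.019 -0.702 -0.712]
 [ 0.674  0.535 -0.509]
 [ 0.739 -0.47   0.483]]
```

```bash
cat >> kin.py <<'E'
K=np.load("k1.npy")
def ik(p,Rt,q0):
    lo_=np.array(lo)+.02;hi_=np.array(hi)-.02
    def f(q):
        pp,W=fk(q,K); T=W*R.from_euler('z',q[5]+np.pi/2)
        return np.concatenate([(pp-p)*10,(R.from_matrix(Rt).inv()*T).as_rotvec()])
    best=None
    for d in [np.zeros(6)]+[np.random.default_rng(i).normal(0,.5,6) for i in range(12)]:
        r=least_squares(f,np.clip(np.array(q0)+d,lo_+1e-3,hi_-1e-3),bounds=(lo_,hi_))
        if r.cost<1e-8 and (best is None or np.abs(r.x-q0).max()<np.abs(best-q0).max()): best=r.x
    return best
CY=R.from_euler('z',.029).as_matrix();CC=np.array([.589,.257,0])
def placepose(xy,h,az,phi,up=0,k=.0146):
    Rt=placeR(np.radians(az),np.radians(phi))
    P=CC+CY@np.array([xy[0],xy[1],.005+h+up]); return P-k*Rt[:,2],Rt
E
python3 - <<'E'
from kin import *
q=sensors.state()['qpos']
print("choc")
for az in(-20,0,15,30,45):
    for up in(.0,.1): p,Rt=placepose((-.005,.038),.052,az,35,up); print(az,up,p,ik(p,Rt,q))
print("salt")
for az in(-30,-15,0,15):
    p,Rt=placepose((-.005,-.026),.052,az,35); print(az,p,ik(p,Rt,q))
a=np.radians(114);s=np.array([.491,.446,.022]);Rt=pickR(a,np.radians(35));P=s+.048*np.array([np.cos(a),np.sin(a),0])
print(ik(P-.0146*Rt[:,2],Rt,q))
E
```

```text
choc
-20 0.0 [0.5717 0.2989 0.0654] None
-20 0.1 [0.5717 0.2989 0.1654] None
0 0.0 [0.5709 0.2948 0.0654] None
0 0.1 [0.5709 0.2948 0.1654] None
15 0.0 [0.5713 0.2917 0.0654] [ 0.5607  0.7641  2.1647  3.4999  0.7584 -1.6613]
15 0.1 [0.5713 0.2917 0.1654] [ 0.5607  0.5217  2.1816  3.6197  0.5518 -1.8115]
30 0.0 [0.5725 0.2889 0.0654] [ 0.406   0.7632  2.1805  3.0022  0.7637 -1.5374]
30 0.1 [0.5725 0.2889 0.1654] [ 0.406   0.5165  2.1976  2.9526  0.5371 -1.4756]
45 0.0 [0.5744 0.2864 0.0654] [ 0.2606  0.7658  2.1423  2.5065  0.764  -1.4024]
45 0.1 [0.5744 0.2864 0.1654] [ 0.2606  0.5292  2.1588  2.3254  0.5985 -1.1705]
salt
-30 [0.5744 0.2368 0.0654] None
-15 [0.5732 0.234  0.0654] None
0 [0.5728 0.2309 0.0654] None
15 [0.5732 0.2278 0.0654] [ 0.4176  0.7623  2.2266  3.3181  0.8093 -1.6034]
[ 0.9993  0.9312  1.3702 -0.5293  1.2531  0.8559]
```

```bash
python3 - <<'E'
from kin import *
q=sensors.state()['qpos']
for phi in(35,50):
  for az in range(-180,180,15):
    r=[]
    for up in(0.,.12):
        p,Rt=placepose((-.005,.0),.052,az,phi,up); r.append(ik(p,Rt,q))
    if r[0] is not None: print(phi,az,r[0],r[1])
E
```

```text
35 -180 [ 0.2867  1.1153  1.0379  0.2489  1.9185 -1.3169] [ 0.2867  0.9724  1.049   0.2635  2.046  -1.2805]
35 -165 [ 0.3585  1.134   0.9931  0.086   1.9708 -1.4816] [ 0.3585  0.9931  1.0044  0.0918  2.1    -1.4687]
35 -150 [ 0.4312  1.1355  0.9896 -0.0823  1.9731 -1.6562] [ 0.4312  0.9947  1.0009 -0.0878  2.1022 -1.6685]
35 -135 [ 0.5029  1.1195  1.0278 -0.2459  1.925  -1.8226] [ 0.5029  0.977   1.0389 -0.2605  2.0522 -1.8586]
35 -120 [ 0.5721  1.0881  1.1034 -0.3984  1.8327 -1.9662] [ 0.5721  0.9421  1.1142 -0.4164  1.9569 -2.0227]
35 -105 [ 0.6368  1.0451  1.209  -0.5408  1.7061 -2.0798] [ 0.6368  0.8935  1.2196 -0.5554  1.8266 -2.1547]
35 -90 [ 0.6946  0.9948  1.3366 -0.6809  1.5552 -2.1611] [ 0.6946  0.8349  1.347  -0.6849  1.6713 -2.2555]
35 -75 [ 0.7423  0.9414  1.4786 -0.8309  1.3893 -2.2088] [ 0.7423  0.7702  1.4889 -0.8158  1.4988 -2.3276]
35 -60 [ 0.7756  0.889   1.6278 -1.0073  1.2178 -2.2189] [ 0.7756  0.7029  1.6384 -0.9613  1.3151 -2.3721]
35 -45 [ 0.7886  0.8416  1.7777 -1.2323  1.052  -2.1827] [ 0.7886  0.6364  1.7888 -1.1378  1.1253 -2.3857]
35 15 [ 0.4782  0.7624  
[... 2469 characters left out ...]
 -0.724 ] [ 0.1102  0.4823  1.8999  1.032   0.7721 -0.4044]
50 90 [ 0.0898  0.7349  1.8065  1.0293  0.8437 -0.7183] [ 0.0898  0.5382  1.7907  0.8918  0.9661 -0.4968]
50 105 [ 0.093   0.7784  1.6887  0.8446  1.0112 -0.7576] [ 0.093   0.5975  1.6735  0.7685  1.1473 -0.5971]
50 120 [ 0.1146  0.8246  1.57    0.6945  1.172  -0.8277] [ 0.1146  0.6567  1.5551  0.6556  1.3148 -0.7073]
50 135 [ 0.15    0.8703  1.4568  0.5634  1.32   -0.9219] [ 0.15    0.7129  1.4421  0.547   1.4663 -0.8298]
50 150 [ 0.1954  0.9125  1.3551  0.4406  1.4498 -1.037 ] [ 0.1954  0.7631  1.3404  0.4373  1.5984 -0.9673]
50 165 [ 0.2478  0.9481  1.271   0.319   1.5555 -1.1713] [ 0.2478  0.8046  1.2562  0.322   1.7058 -1.1214]
```

```bash
python3 - <<'E'
from kin import *
s=sensors.state();q=s['qpos']
M0=R.from_quat(s['ee_rot'])
p,Rt=placepose((-.012,-.036),.052,-60,35,.13); print(p)
qh=ik(p,Rt,q);print(qh)
p0,R0=placepose((-.012,-.036),.052,-60,35,0.);print(ik(p0,R0,qh))
# mid: joint-mid pose
qm=(q+qh)/2; pm,W=fk(qm,K); Rm=(W*R.from_euler('z',qm[5]+np.pi/2)).as_matrix();print("mid",pm)
print(rel(pm,Rm)); 
# path check
for A,B,pa,pb,q0 in((M0,R.from_matrix(Rm),s['eef_pos'],pm,q),(R.from_matrix(Rm),R.from_matrix(Rt),pm,p,qm)):
    rv=(A.inv()*B).as_rotvec(); qq=q0;print(np.degrees(np.linalg.norm(rv)))
    for t in np.linspace(.1,1,10):
        qq2=ik(pa+(pb-pa)*t,(A*R.from_rotvec(rv*t)).as_matrix(),qq); print(qq2); qq=qq2 if qq2 is not None else qq
E
```

```text
[0.5721 0.231  0.1954]
[ 0.7411  0.656   1.7082 -0.9871  1.282  -2.3667]
[ 0.7411  0.8657  1.699  -1.0479  1.1763 -2.1857]
mid [0.499  0.2388 0.2162]
(array([-1.85,  6.81,  3.58]), array([  5.02, -11.19, -93.42]))
94.22019457390027
[ 0.8029  0.4156  1.8329 -0.5766  1.2726  0.5962]
[ 0.7984  0.4333  1.8194 -0.5924  1.2845  0.4363]
[ 0.7949  0.4499  1.8077 -0.6106  1.294   0.2782]
[ 0.792   0.4653  1.7978 -0.6309  1.3006  0.1215]
[ 0.7895  0.4794  1.7899 -0.6529  1.3041 -0.0341]
[ 0.7871  0.4921  1.7839 -0.6762  1.3043 -0.1888]
[ 0.7847  0.5031  1.7799 -0.7006  1.301  -0.3429]
[ 0.782   0.5126  1.7777 -0.7254  1.2942 -0.4966]
[ 0.7788  0.5204  1.7772 -0.7505  1.284  -0.6503]
[ 0.7748  0.5266  1.7781 -0.7753  1.2703 -0.8042]
94.7897603171003
[ 0.7704  0.5448  1.7627 -0.7883  1.2843 -0.9658]
[ 0.7667  0.5622  1.7491 -0.8041  1.2961 -1.1255]
[ 0.7636  0.5787  1.7374 -0.8223  1.3054 -1.2835]
[ 0.7608  0.5941  1.7277 -0.8426  1.3119 -1.4402]
[ 0.7582  0.6081  1.7199 -0.8646  1.3152 -1.5958]
[ 0.7555  0.6208  1.7141 -0.888   1.3153 -1.7506]
[ 0.7526  0.6319  1.7103 -0.9123  1.312  -1.9048]
[ 0.7494  0.6415  1.7081 -0.9372  1.3053 -2.0587]
[ 0.7456  0.6495  1.7075 -0.9623  1.2952 -2.2126]
[ 0.7411  0.656   1.7082 -0.9871  1.282  -2.3667]
```

Call:
step_arm --pt "3.5 -0.15 0.57 0.3 0.4 -0.9 -7.8" --pt "3.5 -0.3 1.1 0.6 0.8 -1.9 -15.6" --pt "3.5 -0.46 1.7 0.9 1.3 -2.8 -23.4" --pt "3.5 -0.6 2.3 1.2 1.7 -3.7 -31.1" --pt "3.5 -0.77 2.8 1.5 2.1 -4.7 -38.9" --pt "3.5 -0.93 3.4 1.8 2.5 -5.6 -46.7" --pt "3.5 -1.08 4 2.1 2.9 -6.5 -54.5" --pt "3.5 -1.2 4.5 2.4 3.3 -7.5 -62.3" --pt "3.5 -1.4 5.1 2.7 3.8 -8.4 -70.1" --pt "3.5 -1.54 5.7 3 4.2 -9.3 -77.9" --pt "3.5 -1.7 6.2 3.3 4.6 -10.3 -85.6" --pt "3.5 -1.85 6.8 3.6 5 -11.2 -93.4" --pt "3.5 -1.85 6.8 3.6 5 -11.2 -93.4"

```text
clock: 11.95
eef_pos: [0.4979, 0.2374, 0.2126]
ee_rot: [-0.192, 0.902, -0.376, 0.083]
ft_force: [-0.2, -0.4, -1.0]
finger_gap: 0.0406
```

```bash
python3 - <<'E'
from kin import *
s=sensors.state();q=s['qpos'];print(s['eef_pos'],q,s['ft_force'],s['finger_gap'])
p,Rt=placepose((-.012,-.036),.052,-60,35,.13)
a,b=rel(p,Rt);print(a,b)
for t in np.arange(1,13)/12: print([3.5]+list((a*t).round(2))+list((b*t).round(1)),end=', ')
im=read_camera("side");crop("","pics/d11.png",100,60,300,260,3,im)
E
```

```text
[0.4979 0.2374 0.2126] [ 0.7745  0.5323  1.7807 -0.776   1.2693 -0.8046] [-0.1773 -0.3933 -0.9994] 0.04061643063183165
[-6.49 -1.3   3.81] [ 11.03   4.26 -93.68]
[3.5, np.float64(-0.54), np.float64(-0.11), np.float64(0.32), np.float64(0.9), np.float64(0.4), np.float64(-7.8)], [3.5, np.float64(-1.08), np.float64(-0.22), np.float64(0.64), np.float64(1.8), np.float64(0.7), np.float64(-15.6)], [3.5, np.float64(-1.62), np.float64(-0.32), np.float64(0.95), np.float64(2.8), np.float64(1.1), np.float64(-23.4)], [3.5, np.float64(-2.16), np.float64(-0.43), np.float64(1.27), np.float64(3.7), np.float64(1.4), np.float64(-31.2)], [3.5, np.float64(-2.7), np.float64(-0.54), np.float64(1.59), np.float64(4.6), np.float64(1.8), np.float64(-39.0)], [3.5, np.float64(-3.24), np.float64(-0.65), np.float64(1.9), np.float64(5.5), np.float64(2.1), np.float64(-46.8)], [3.5, np.float64(-3.79), np.float64(-0.76), np.float64(2.22), np.float64(6.4), np.float64(2.5), np.float64(-54.6)], [3.5, np.float64(-4.33), np.float64(-0.87), np.float64(2.54), np.float64(7.4), np.float64(2.8), np.float64(-62.5)], [3.5, np.float64(-4.87), np.float64(-0.98), np.float64(2.86), np.float64(8.3), np.float64(3.2), np.float64(-70.3)], [3.5, np.float64(-5.41), np.float64(-1.08), np.float64(3.18), np.float64(9.2), np.float64(3.6), np.float64(-78.1)], [3.5, np.float64(-5.95), np.float64(-1.19), np.float64(3.49), np.float64(10.1), np.float64(3.9), np.float64(-85.9)], [3.5, np.float64(-6.49), np.float64(-1.3), np.float64(3.81), np.float64(11.0), np.float64(4.3), np.float64(-93.7)],
```

View pics/d11.png

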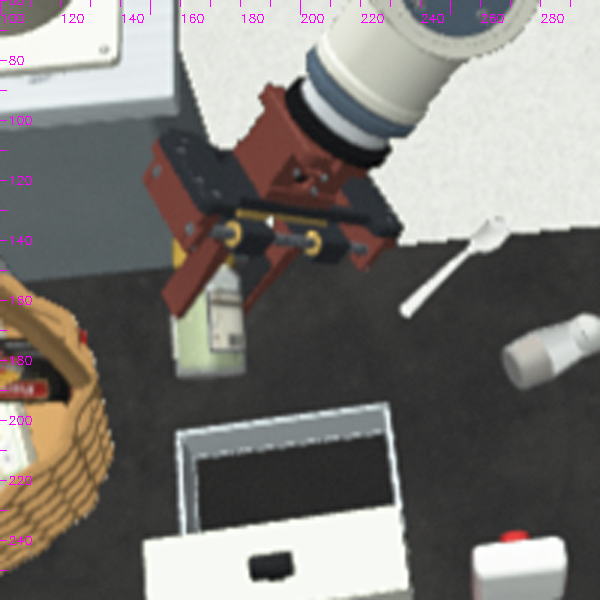

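Call:
step_arm --pt "3.5 -0.54 -0.11 0.32 0.9 0.4 -7.8" --pt "3.5 -1.08 -0.22 0.64 1.8 0.7 -15.6" --pt "3.5 -1.62 -0.32 0.95 2.8 1.1 -23.4" --pt "3.5 -2.16 -0.43 1.27 3.7 1.4 -31.2" --pt "3.5 -2.7 -0.54 1.59 4.6 1.8 -39" --pt "3.5 -3.24 -0.65 1.9 5.5 2.1 -46.8" --pt "3.5 -3.79 -0.76 2.22 6.4 2.5 -54.6" --pt "3.5 -4.33 -0.87 2.54 7.4 2.8 -62.5" --pt "3.5 -4.87 -0.98 2.86 8.3 3.2 -70.3" --pt "3.5 -5.41 -1.08 3.18 9.2 3.6 -78.1" --pt "3.5 -5.95 -1.19 3.49 10.1 3.9 -85.9" --pt "3.5 -6.49 -1.3 3.81 11 4.3 -93.7" --pt "3.5 -6.49 -1.3 3.81 11 4.3 -93.7" --pt "3.5 -6.49 -1.3 3.81 11 4.3 -93.7"

```text
clock: 13.4
eef_pos: [0.5724, 0.2318, 0.1977]
ee_rot: [0.766, -0.447, 0.401, 0.229]
ft_force: [0.4, 0.5, -1.1]
finger_gap: 0.0408
```

```bash
python3 - <<'E'
from kin import *
s=sensors.state();q=s['qpos'];print(s['eef_pos'],q,s['ft_force'],s['finger_gap'])
for up in (.13,.03,.005,0):
  p,Rt=placepose((-.012,-.036),.052,-60,35,up);print(up,p,rel(p,Rt))
M=R.from_quat(s['ee_rot']).as_matrix();P=s['eef_pos']+.0146*M[:,2];ax=M@pickR(0,np.radians(35)).T@[1,0,0]
print("axis",ax,"pred base px",proj("scene",P-.052*ax),proj("side",P-.052*ax),proj("scene",P+.044*ax),proj("side",P+.044*ax))
im=read_camera("side");crop("","pics/d12.png",100,80,300,260,3,im)
im=read_camera("scene");crop("","pics/s12.png",200,40,360,220,4,im)
E
```

```text
[0.5724 0.2318 0.1977] [ 0.7414  0.6529  1.7064 -0.9852  1.2841 -2.3618] [ 0.4221  0.4682 -1.1221] 0.040831063890152765
0.13 [0.5721 0.231  0.1954] (array([-0.16,  0.06,  0.17]), array([-0.01,  0.05, -0.53]))
0.03 [0.5721 0.231  0.0954] (array([-8.35,  0.14,  5.91]), array([-0.01,  0.05, -0.53]))
0.005 [0.5721 0.231  0.0704] (array([-10.39,   0.16,   7.35]), array([-0.01,  0.05, -0.53]))
0 [0.5721 0.231  0.0654] (array([-10.8 ,   0.16,   7.64]), array([-0.01,  0.05, -0.53]))
axis [-0.0062 -0.0046  1.    ] pred base px [285.2401 134.1465] [172.9021 205.7094] [287.6699  98.2218] [162.8618 185.5913]
```

View pics/d12.png

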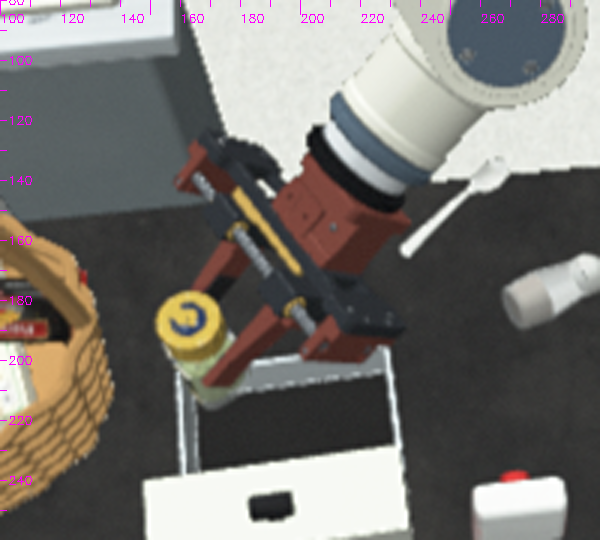

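View pics/s12.png

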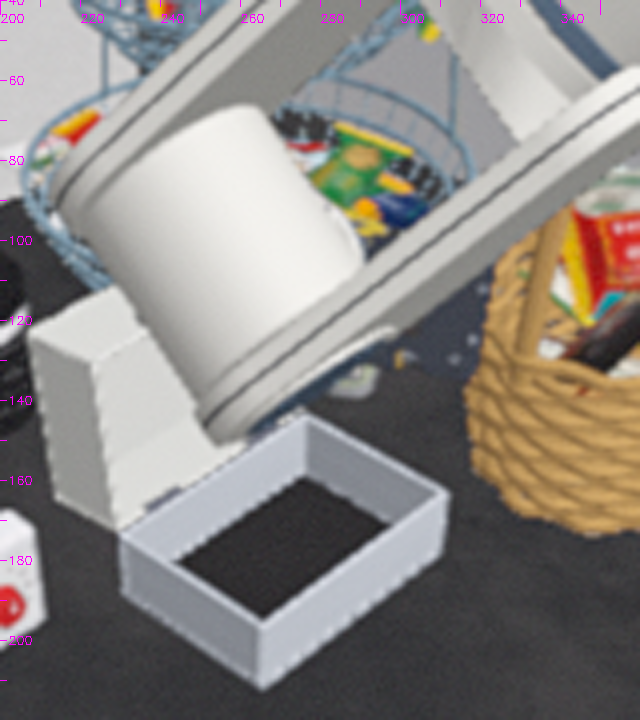

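Call:
step_arm --pt "3.5 -1.6 0 1.15 0 0 -0.5" --pt "3.5 -3.3 0 2.3 0 0 -0.5" --pt "3.5 -4.9 0.1 3.4 0 0 -0.5" --pt "3.5 -6.5 0.1 4.6 0 0 -0.5" --pt "3.5 -8.0 0.15 5.6 0 0 -0.5" --pt "3.5 -9.0 0.15 6.3 0 0 -0.5" --pt "3.5 -9.5 0.15 6.7 0 0 -0.5" --pt "3.5 -9.9 0.15 7.0 0 0 -0.5" --pt "3.5 -9.9 0.15 7.0 0 0 -0.5"

```text
clock: 14.4
eef_pos: [0.5724, 0.2311, 0.077]
ee_rot: [0.769, -0.442, 0.4, 0.231]
ft_force: [0.0, -0.3, -0.8]
finger_gap: 0.041
```

```bash
python3 - <<'E'
from kin import *
s=sensors.state();q=s['qpos'];print(s['eef_pos'],q,s['ft_force'],s['finger_gap'])
for up in (.005,0):
  p,Rt=placepose((-.012,-.036),.052,-60,35,up);print(up,p,rel(p,Rt))
im=read_camera("side");crop("","pics/d13.png",100,100,300,260,3,im)
im=read_camera("wrist");crop("","pics/w13.png",0,0,512,384,1,im)
E
```

```text
[0.5724 0.2311 0.077 ] [ 0.7409  0.8457  1.703  -1.0435  1.1828 -2.2043] [ 0.0077 -0.2796 -0.7784] 0.04104908273339603
0.005 [0.5721 0.231  0.0704] (array([-0.55,  0.03,  0.37]), array([-0.09,  0.03,  0.23]))
0 [0.5721 0.231  0.0654] (array([-0.96,  0.03,  0.66]), array([-0.09,  0.03,  0.23]))
```

View pics/d13.png

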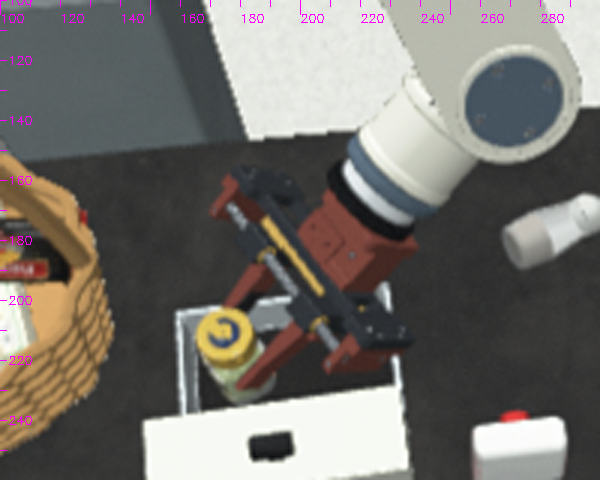

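View pics/w13.png

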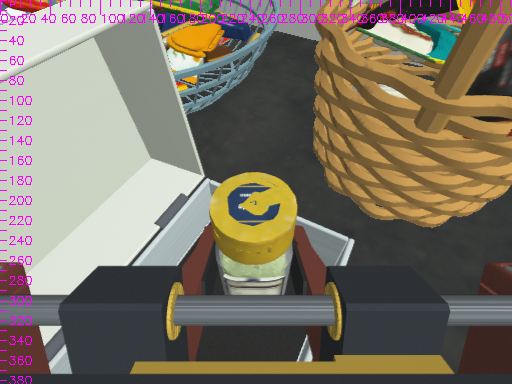

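Call:
step_arm --pt "3.5 -0.16 0 0.11 0 0 0.2" --pt "3.5 -0.33 0 0.23 0 0 0.2" --pt "3.5 -0.41 0 0.29 0 0 0.2" --pt "3.5 -0.49 0 0.34 0 0 0.2" --pt "3.5 -0.57 0 0.4 0 0 0.2" --pt "3.5 -0.61 0 0.43 0 0 0.2" --pt "3.5 -0.66 0 0.46 0 0 0.2"

```text
clock: 15.2
eef_pos: [0.5723, 0.2311, 0.0691]
ee_rot: [0.769, -0.443, 0.4, 0.23]
ft_force: [-0.3, 0.2, -1.0]
finger_gap: 0.0407
```

Call:
step_arm --pt "3.5 -0.04 0 0.03 0 0 0" --pt "3.5 -0.08 0 0.06 0 0 0" --pt "3.5 -0.12 0 0.09 0 0 0" --pt "3.5 -0.16 0 0.11 0 0 0" --pt "3.5 -0.16 0 0.11 0 0 0"

```text
clock: 15.7
eef_pos: [0.5723, 0.2311, 0.0671]
ee_rot: [0.769, -0.443, 0.4, 0.23]
ft_force: [-0.9, -0.1, -1.4]
finger_gap: 0.0407
```

Call:
step_arm --pt "3.5 -0.04 0 0.03 0 0 0" --pt "3.5 -0.08 0 0.06 0 0 0" --pt "3.5 -0.12 0 0.09 0 0 0" --pt "3.5 -0.16 0 0.11 0 0 0" --pt "3.5 -0.16 0 0.11 0 0 0"

```text
clock: 16.2
eef_pos: [0.5723, 0.2311, 0.0657]
ee_rot: [0.768, -0.443, 0.4, 0.23]
ft_force: [-0.2, -0.6, 3.8]
finger_gap: 0.0411
```

Call:
step_arm --pt "4.3 -0.14 0 0.1 0 0 0" --pt "4.6 -0.12 0 0.09 0 0 0" --pt "5 0 0 0 0 0 0" --pt "5 0 0 0 0 0 0" --pt "5 0 0 -0.7 0 0 0" --pt "5 0 0 -2 0 0 0" --pt "5 0 0 -4 0 0 0" --pt "5 0 0 -7 0 0 0" --pt "6 0 0 -10 0 0 0" --pt "7 0 0 -14 0 0 0" --pt "7 0 0 -18 0 0 0" --pt "7 0 0 -18 0 0 0"

```text
clock: 17.4
eef_pos: [0.4973, 0.3646, 0.1726]
ee_rot: [0.77, -0.443, 0.401, 0.226]
ft_force: [-0.5, 0.1, 0.2]
finger_gap: 0.07
```

```bash
python3 - <<'E'
from kin import *
s=sensors.state();q=s['qpos'];print(s['eef_pos'],q,s['ft_force'],s['finger_gap'])
im=read_camera("side");crop("","pics/d14.png",100,100,330,280,3,im)
im=read_camera("scene");crop("","pics/s14.png",200,100,360,280,4,im)
E
```

```text
[0.4973 0.3646 0.1726] [ 0.9625  0.7436  1.5862 -0.8514  1.4184 -2.2933] [-0.5456  0.127   0.1913] 0.06997058450482482
```

View pics/d14.png

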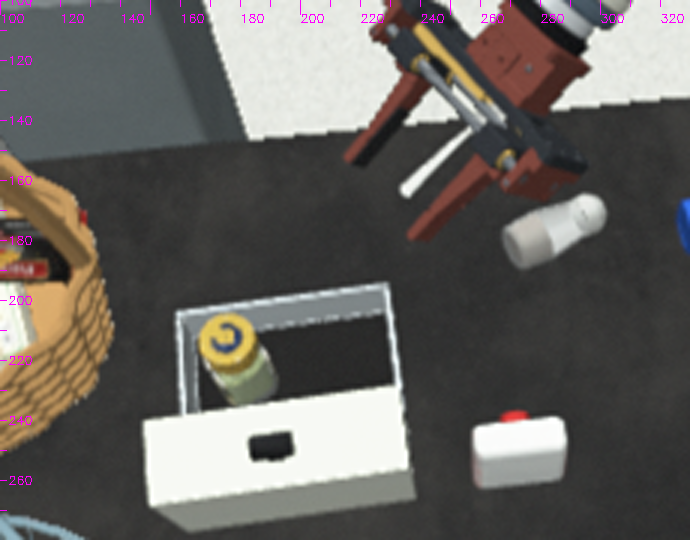

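View pics/s14.png

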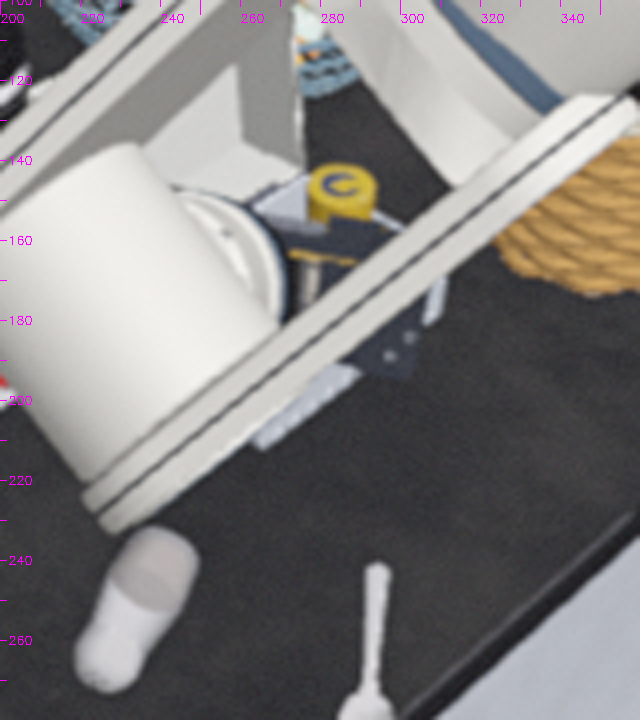

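```bash
python3 - <<'E'
from kin import *
s=sensors.state();q=s['qpos']
az=np.radians(113);a=np.array([np.cos(az),np.sin(az),0]);Rt=pickR(az,np.radians(35))
P=np.array([.490,.446,.022])+.048*a; T=P-.0146*Rt[:,2]; print(P,T)
H=T+[0,0,.15]; qh=ik(H,Rt,q);print(qh,ik(T,Rt,qh))
qm=(q+qh)/2; pm,W=fk(qm,K); Rm=(W*R.from_euler('z',qm[5]+np.pi/2)).as_matrix();print("mid",pm,rel(pm,Rm))
np.savez("salt.npz",H=H,T=T,Rt=Rt)
E
```

```text
[0.4712 0.4902 0.022 ] [0.468  0.4979 0.034 ]
[ 0.9977  0.7457  1.3468 -0.4991  1.4414  0.7621] [ 0.9976  0.9342  1.363  -0.5214  1.2627  0.8643]
mid [0.4847 0.4252 0.1726] (array([-3.36, -2.15, -5.29]), array([-9.9 , -5.13, 92.85]))
```

Call:
step_arm --pt "7 -0.3 -0.2 -0.4 -0.8 -0.4 7.7" --pt "7 -0.6 -0.4 -0.9 -1.6 -0.9 15.5" --pt "7 -0.8 -0.5 -1.3 -2.5 -1.3 23.2" --pt "7 -1.1 -0.7 -1.8 -3.3 -1.7 31" --pt "7 -1.4 -0.9 -2.2 -4.1 -2.1 38.7" --pt "7 -1.7 -1.1 -2.6 -5 -2.6 46.4" --pt "7 -2 -1.3 -3.1 -5.8 -3 54.2" --pt "7 -2.2 -1.4 -3.5 -6.6 -3.4 61.9" --pt "7 -2.5 -1.6 -4 -7.4 -3.8 69.6" --pt "7 -2.8 -1.8 -4.4 -8.2 -4.3 77.4" --pt "7 -3.1 -2 -4.9 -9.1 -4.7 85.1" --pt "7 -3.36 -2.15 -5.3 -9.9 -5.1 92.9" --pt "7 -3.36 -2.15 -5.3 -9.9 -5.1 92.9"

```text
clock: 18.8
eef_pos: [0.4855, 0.4227, 0.1709]
ee_rot: [-0.203, 0.9, -0.376, 0.09]
ft_force: [0.2, -0.3, -1.2]
finger_gap: 0.0699
```

```bash
python3 - <<'E'
from kin import *
s=sensors.state();print(s['eef_pos'],s['qpos'])
d=np.load("salt.npz");a,b=rel(d['H'],d['Rt']);print(a,b)
for t in np.arange(1,13)/12: print([7]+[float(x) for x in list((a*t).round(2))+list((b*t).round(1))],end=', ')
E
```

```text
[0.4855 0.4227 0.1709] [ 0.9747  0.7485  1.4706 -0.676   1.4288 -0.7629]
[-1.69  4.36 -6.28] [-6.61  9.91 91.45]
[7, -0.14, 0.36, -0.52, -0.6, 0.8, 7.6], [7, -0.28, 0.73, -1.05, -1.1, 1.7, 15.2], [7, -0.42, 1.09, -1.57, -1.7, 2.5, 22.9], [7, -0.56, 1.45, -2.09, -2.2, 3.3, 30.5], [7, -0.7, 1.82, -2.62, -2.8, 4.1, 38.1], [7, -0.84, 2.18, -3.14, -3.3, 5.0, 45.7], [7, -0.99, 2.54, -3.66, -3.9, 5.8, 53.3], [7, -1.13, 2.91, -4.19, -4.4, 6.6, 61.0], [7, -1.27, 3.27, -4.71, -5.0, 7.4, 68.6], [7, -1.41, 3.63, -5.23, -5.5, 8.3, 76.2], [7, -1.55, 4.0, -5.76, -6.1, 9.1, 83.8], [7, -1.69, 4.36, -6.28, -6.6, 9.9, 91.4],
```

Call:
step_arm --pt "7 -0.14 0.36 -0.52 -0.6 0.8 7.6" --pt "7 -0.28 0.73 -1.05 -1.1 1.7 15.2" --pt "7 -0.42 1.09 -1.57 -1.7 2.5 22.9" --pt "7 -0.56 1.45 -2.09 -2.2 3.3 30.5" --pt "7 -0.7 1.82 -2.62 -2.8 4.1 38.1" --pt "7 -0.84 2.18 -3.14 -3.3 5.0 45.7" --pt "7 -0.99 2.54 -3.66 -3.9 5.8 53.3" --pt "7 -1.13 2.91 -4.19 -4.4 6.6 61.0" --pt "7 -1.27 3.27 -4.71 -5.0 7.4 68.6" --pt "7 -1.41 3.63 -5.23 -5.5 8.3 76.2" --pt "7 -1.55 4.0 -5.76 -6.1 9.1 83.8" --pt "7 -1.69 4.36 -6.28 -6.6 9.9 91.4" --pt "7 -1.69 4.36 -6.28 -6.6 9.9 91.4" --pt "7 -1.69 4.36 -6.28 -6.6 9.9 91.4"

```text
clock: 20.2
eef_pos: [0.4679, 0.4979, 0.1841]
ee_rot: [0.523, 0.797, -0.167, 0.25]
ft_force: [0.9, 0.7, -0.6]
finger_gap: 0.0703
```

```bash
python3 - <<'E'
from kin import *
s=sensors.state();print(s['eef_pos'],s['qpos'])
d=np.load("salt.npz");print(rel(d['H'],d['Rt']),rel(d['T'],d['Rt']))
ci=camera_info("wrist");im=read_camera("wrist");crop("","pics/w15.png",100,0,420,300,2,im)
np.save("ci15.npy",ci,allow_pickle=True)
im=read_camera("side");crop("","pics/d15.png",200,100,400,260,3,im)
E
```

```text
[0.4679 0.4979 0.1841] [ 0.9979  0.7459  1.3466 -0.4996  1.4423  0.7547]
(array([0.01, 0.01, 0.01]), array([-0.01,  0.06,  0.44])) (array([ 8.62,  0.07, 12.29]), array([-0.01,  0.06,  0.44]))
```

View pics/w15.png

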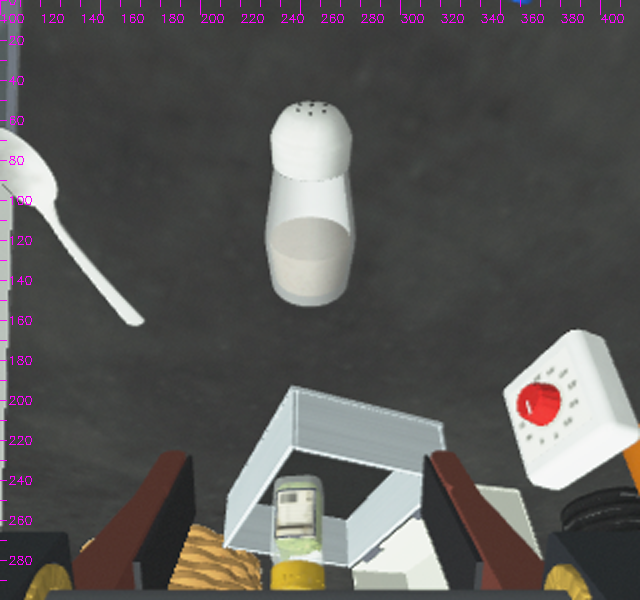

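View pics/d15.png

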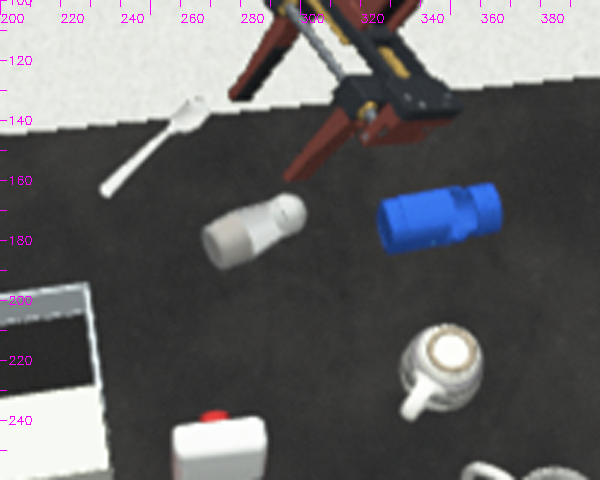

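```bash
python3 - <<'E'
from kin import *
ci=np.load("ci15.npy",allow_pickle=True).item()
b=onz("wrist",255,152,.042,ci);c=onz("wrist",255.5,50,.02,ci);print(b,c,np.linalg.norm((c-b)[:2]),np.degrees(np.arctan2(*(c-b)[1::-1])))
d=np.load("salt.npz");P=d['T']+.0146*d['Rt'][:,2];print(P,(P-b)[:2])
E
```

```text
[0.4893 0.4502 0.042 ] [0.4544 0.5312 0.02  ] 0.08818550085366705 113.31504533085807
[0.4712 0.4902 0.022 ] [-0.018  0.04 ]
```

Call:
step_arm --pt "7 2 0.1 2.9 0 0 0.4" --pt "7 4 0.1 5.7 0 0 0.4" --pt "7 6 0.17 8.6 0 0 0.4" --pt "7 7.5 0.17 10.7 0 0 0.4" --pt "7 8.3 0.17 11.8 0 0 0.4" --pt "7 8.6 0.17 12.3 0 0 0.4" --pt "5.5 8.6 0.17 12.3 0 0 0.4" --pt "4.5 8.6 0.17 12.3 0 0 0.4" --pt "3.7 8.6 0.17 12.3 0 0 0.4" --pt "3.7 8.6 0.17 12.3 0 0 0.4" --pt "3.7 8.6 0.17 12.3 0 0 0.4" --pt "3.7 8.6 0.17 12.3 0 0 0.4" --pt "3.7 8.6 0.17 12.3 0 0 0.4"

```text
clock: 21.6
eef_pos: [0.4696, 0.4998, 0.0355]
ee_rot: [0.528, 0.794, -0.164, 0.252]
ft_force: [-2.0, 0.3, 5.4]
finger_gap: 0.0389
```

```bash
python3 - <<'E'
from kin import *
s=sensors.state();print(s['eef_pos'],s['qpos'],s['ft_force'],s['finger_gap'])
im=read_camera("wrist");crop("","pics/w16.png",100,0,420,384,2,im)
im=read_camera("side");crop("","pics/d16.png",200,100,400,260,3,im)
E
```

```text
[0.4696 0.4998 0.0355] [ 0.9975  0.9342  1.358  -0.522   1.2655  0.8675] [-2.001   0.3154  5.3825] 0.038900207213098614
```

View pics/w16.png

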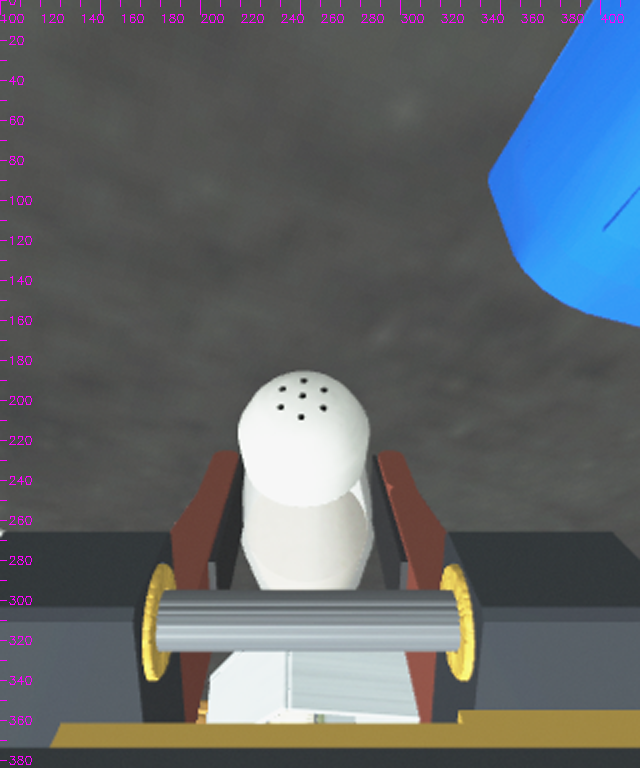

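View pics/d16.png

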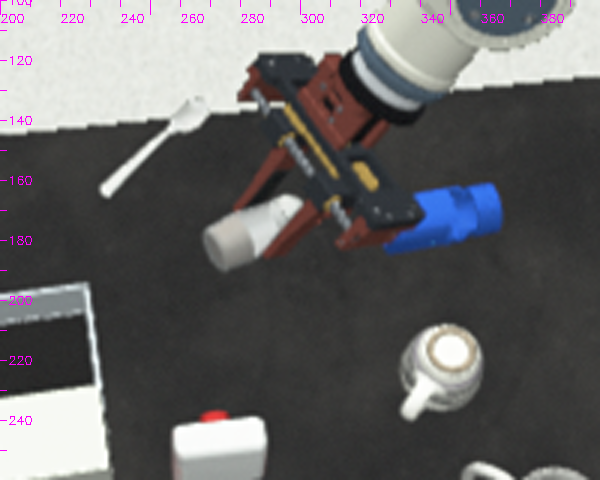

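```bash
python3 - <<'E'
from kin import *
s=sensors.state();M=R.from_quat(s['ee_rot']).as_matrix();t=s['eef_pos']
P=t+.0146*M[:,2];a=np.array([np.cos(1.972),np.sin(1.972),0])
c=lambda p:((proj("side",p)-[200,100])*3).round(0)
print("P",P,c(P)); 
for h in(-.0465,0,.0435): print(h,c(P+h*a))
for sy in(-1,1):
  for sx in(-1,1): print(sx,sy,c(t+.025*M[:,2]+sx*.01*M[:,0]+sy*.0195*M[:,1]))
E
python3 - <<'E'
import cv2
a=cv2.imread("pics/d16.png")[120:300,180:420];cv2.imwrite("pics/d16z.png",cv2.resize(a,None,fx=3,fy=3))
E
```

```text
P [0.4729 0.492  0.0235] [263. 224.]
-0.0465 [216. 248.]
0 [263. 224.]
0.0435 [307. 202.]
-1 -1 [237. 215.]
1 -1 [253. 213.]
-1 1 [260. 251.]
1 1 [276. 248.]
```

View pics/d16z.png

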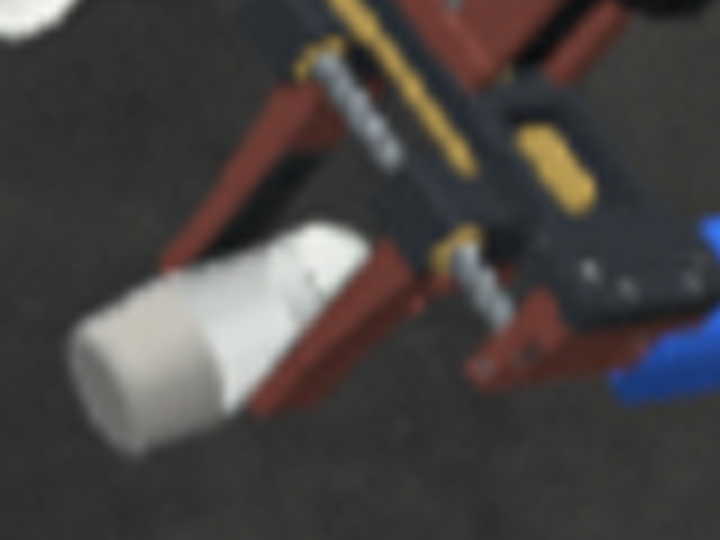

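```bash
python3 - <<'E'
from kin import *
q=sensors.state()['qpos']
for phi in(40,45):
  for az in(-70,-60,-50):
    for up in(0,.07,.12):
      p,Rt=placepose((-.012,.036),.035,az,phi,up,.0125); print(phi,az,up,ik(p,Rt,[.8,.8,1.6,-1,1.2,-2.2]))
  az=np.radians(113);a=np.array([np.cos(az),np.sin(az),0]);Rt=pickR(az,np.radians(phi));P=np.array([.490,.447,.022])+.035*a;T=P-.0125*Rt[:,2]
  print(ik(T,Rt,q),T,rel(T,Rt))
E
```

```text
40 -70 0 [ 0.777   0.9312  1.4973 -0.8119  1.2888 -2.239 ]
40 -70 0.07 [ 0.777   0.8281  1.5091 -0.7951  1.3522 -2.3068]
40 -70 0.12 [ 0.777   0.7589  1.5067 -0.7851  1.4027 -2.3588]
40 -60 0 [ 0.7967  0.898   1.5908 -0.9261  1.1754 -2.2572]
40 -60 0.07 [ 0.7967  0.7896  1.6028 -0.8969  1.2345 -2.3388]
40 -60 0.12 [ 0.7967  0.7165  1.6003 -0.878   1.2823 -2.4004]
40 -50 0 [ 0.8083  0.8664  1.6851 -1.0591  1.0619 -2.2566]
40 -50 0.07 [ 0.8083  0.7518  1.6973 -1.0128  1.1141 -2.3561]
40 -50 0.12 [ 0.8083  0.6741  1.6948 -0.9815  1.1577 -2.4304]
[ 1.0052  0.9635  1.347  -0.5776  1.3215  0.8925] [0.4732 0.4866 0.0316] (array([-0.88, -0.18,  1.09]), array([ 0.09, -5.01, -0.32]))
45 -70 0 [ 0.7544  0.8954  1.5212 -0.7645  1.2192 -2.2772]
45 -70 0.07 [ 0.7544  0.7931  1.5282 -0.7431  1.2888 -2.3459]
45 -70 0.12 [ 0.7544  0.7246  1.5223 -0.7301  1.3439 -2.3975]
45 -60 0 [ 0.7715  0.8635  1.6078 -0.8727  1.1081 -2.309 ]
45 -60 0.07 [ 0.7715  0.7562  1.6149 -0.8379  1.174  -2.3923]
45 -60 0.12 [ 0.7715  0.6841  1.6088 -0.8156  1.2269 -2.4539]
45 -50 0 [ 0.7808  0.8329  1.695  -0.9976  0.995  -2.3243]
45 -50 0.07 [ 0.7808  0.7197  1.7023 -0.9444  1.0549 -2.4267]
45 -50 0.12 [ 0.7808  0.6433  1.6961 -0.9091  1.1045 -2.5015]
[ 1.0254  1.0004  1.3108 -0.6219  1.3979  0.9171] [0.4729 0.4874 0.0308] (array([-0.77, -0.18,  1.11]), array([  0.08, -10.01,  -0.32]))
```

```bash
python3 - <<'E'
from kin import *
az=np.radians(113);a=np.array([np.cos(az),np.sin(az),0]);Rt=pickR(az,np.radians(43));P=np.array([.490,.447,.022])+.037*a;T=P-.0125*Rt[:,2]
print(T,rel(T,Rt),rel(T-.03*Rt[:,2],Rt)); np.savez("salt2.npz",T=T,Rt=Rt)
E
```

```text
[0.4722 0.4889 0.0311] (array([-0.65, -0.18,  0.98]), array([ 0.08, -8.01, -0.32])) (array([-0.23, -0.18, -1.99]), array([ 0.08, -8.01, -0.32]))
```

Call:
step_arm --pt "4.5 0 0 0 0 0 0" --pt "5.5 0 0 0 0 0 0" --pt "6 0 0 0 0 0 0" --pt "6 0 0 -1 0 0 0" --pt "6 -0.2 -0.1 -2 0 -3 -0.2" --pt "6 -0.2 -0.15 -2.2 0.1 -8 -0.3" --pt "6 -0.2 -0.15 -2.2 0.1 -8 -0.3"

```text
clock: 22.4
eef_pos: [0.4627, 0.5103, 0.0532]
ee_rot: [0.513, 0.776, -0.203, 0.306]
ft_force: [0.6, 0.2, 0.4]
finger_gap: 0.0601
```

```bash
python3 - <<'E'
from kin import *
s=sensors.state();print(s['eef_pos'],s['qpos'],s['ft_force'],s['finger_gap'])
d=np.load("salt2.npz");print(rel(d['T'],d['Rt']))
ci=camera_info("wrist");im=read_camera("wrist");crop("","pics/w17.png",100,0,420,384,2,im)
print(proj("wrist",[.490,.447,.022],ci))
im=read_camera("side");crop("","pics/d17.png",230,130,350,210,6,im)
E
```

```text
[0.4627 0.5103 0.0532] [ 1.0442  0.9725  1.2878 -0.5852  1.4207  0.8945] [0.6045 0.1985 0.3617] 0.06014592686477798
(array([-0.2 ,  0.04,  3.21]), array([0.  , 0.02, 0.1 ]))
[253.9842 251.0732]
```

View pics/w17.png

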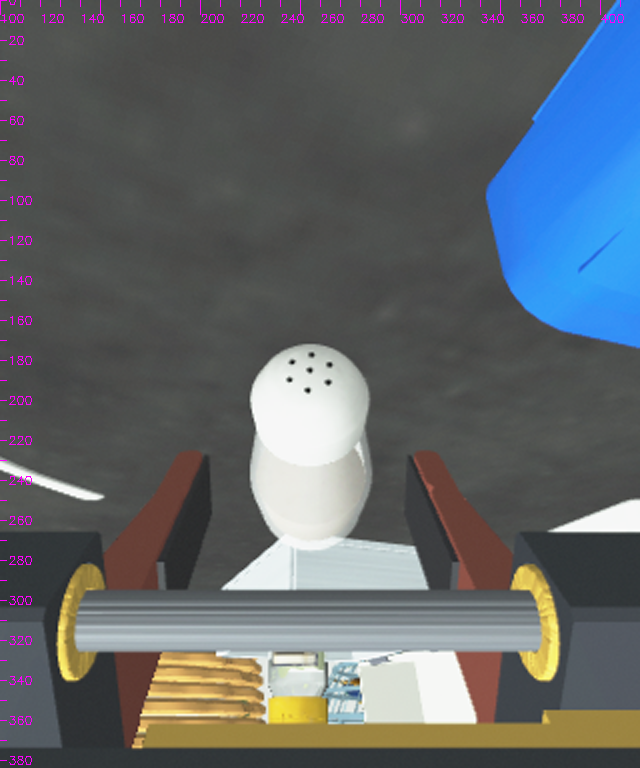

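View pics/d17.png

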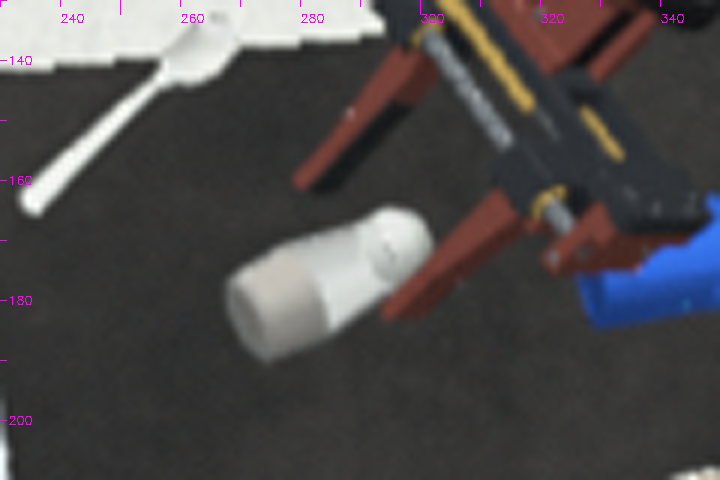

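Call:
step_arm --pt "6 -0.15 0.05 1 0 0 0" --pt "6 -0.3 0.07 2 0 0 0" --pt "6 -0.45 0.09 3 0 0 0" --pt "6 -0.49 0.09 3.45 0 0 0" --pt "5 -0.49 0.09 3.45 0 0 0" --pt "4.5 -0.49 0.09 3.45 0 0 0" --pt "3.8 -0.49 0.09 3.45 0 0 0" --pt "3.8 -0.49 0.09 3.45 0 0 0" --pt "3.8 -0.49 0.09 3.45 0 0 0" --pt "3.8 -0.49 0.09 3.45 0 0 0"

```text
clock: 23.5
eef_pos: [0.4752, 0.4847, 0.032]
ee_rot: [0.514, 0.776, -0.202, 0.305]
ft_force: [0.7, 0.2, -0.0]
finger_gap: 0.0414
```

```bash
python3 - <<'E'
from kin import *
s=sensors.state();print(s['eef_pos'],s['qpos'],s['ft_force'],s['finger_gap'])
im=read_camera("side");crop("","pics/d18.png",230,130,350,210,6,im)
E
```

```text
[0.4752 0.4847 0.032 ] [ 1.0134  0.9829  1.3285 -0.6062  1.3647  0.9055] [ 0.6601  0.1663 -0.0096] 0.04143804377755245
```

View pics/d18.png

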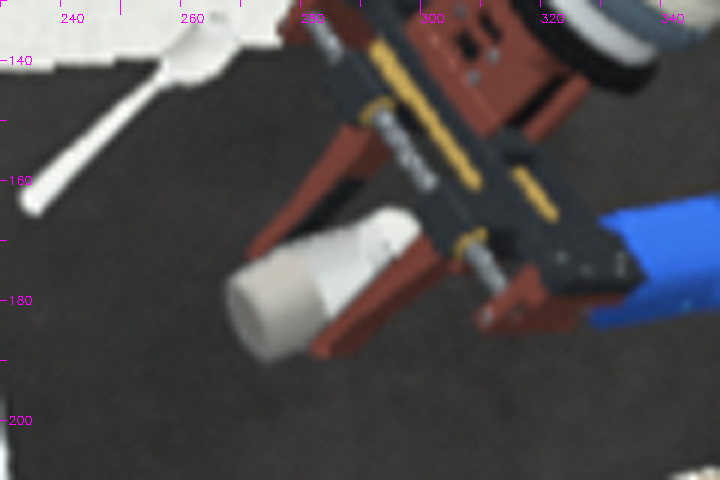

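Call:
step_arm --pt "3.8 -0.7 0 -0.73 0 0 0" --pt "3.8 -1.7 0 -1.8 0 0 0" --pt "3.8 -3.5 0 -3.7 0 0 0" --pt "3.8 -5.5 0 -5.9 0 0 0" --pt "3.8 -7.5 0 -8 0 0 0" --pt "3.8 -9 0 -9.7 0 0 0" --pt "3.8 -9.5 0 -10.2 0 0 0" --pt "3.8 -9.5 0 -10.2 0 0 0" --grip_force 20

```text
clock: 24.35
eef_pos: [0.4755, 0.4848, 0.1727]
ee_rot: [0.514, 0.776, -0.201, 0.305]
ft_force: [0.7, 0.7, -1.7]
finger_gap: 0.041
```

```bash
python3 - <<'E'
from kin import *
s=sensors.state();q=s['qpos'];print(s['eef_pos'],q,s['ft_force'],s['finger_gap'])
im=read_camera("side");crop("","pics/d19.png",200,80,400,240,3,im)
im=read_camera("wrist");crop("","pics/w19.png",100,100,420,384,2,im)
p,Rt=placepose((-.012,.036),.035,-60,43,.10,.0125);qh=ik(p,Rt,[.77,.7,1.6,-.85,1.2,-2.4]);print(p,qh)
qm=(q+qh)/2; pm,W=fk(qm,K); Rm=(W*R.from_euler('z',qm[5]+np.pi/2)).as_matrix();a,b=rel(pm,Rm);print("mid",pm,a,b)
for t in np.arange(1,13)/12: print([3.8]+[float(x) for x in list((a*t).round(2))+list((b*t).round(1))],end=', ')
E
```

```text
[0.4755 0.4848 0.1727] [ 1.013   0.801   1.3294 -0.5925  1.5126  0.8037] [ 0.7355  0.7452 -1.6846] 0.04104247415533215
[0.5714 0.3006 0.1485] [ 0.7819  0.7252  1.6085 -0.8493  1.2278 -2.4069]
mid [0.5339 0.3932 0.1601] [-7.11  1.9   8.  ] [ -0.47  -4.05 -91.52]
[3.8, -0.59, 0.16, 0.67, -0.0, -0.3, -7.6], [3.8, -1.18, 0.32, 1.33, -0.1, -0.7, -15.3], [3.8, -1.78, 0.48, 2.0, -0.1, -1.0, -22.9], [3.8, -2.37, 0.63, 2.67, -0.2, -1.3, -30.5], [3.8, -2.96, 0.79, 3.33, -0.2, -1.7, -38.1], [3.8, -3.56, 0.95, 4.0, -0.2, -2.0, -45.8], [3.8, -4.15, 1.11, 4.67, -0.3, -2.4, -53.4], [3.8, -4.74, 1.27, 5.33, -0.3, -2.7, -61.0], [3.8, -5.33, 1.42, 6.0, -0.4, -3.0, -68.6], [3.8, -5.93, 1.58, 6.67, -0.4, -3.4, -76.3], [3.8, -6.52, 1.74, 7.33, -0.4, -3.7, -83.9], [3.8, -7.11, 1.9, 8.0, -0.5, -4.0, -91.5],
```

View pics/d19.png

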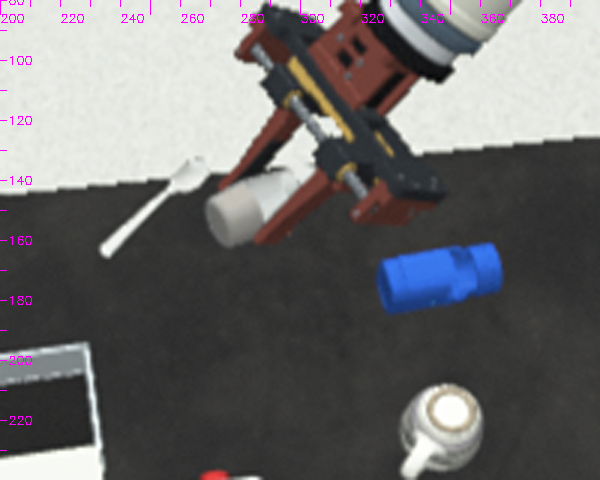

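View pics/w19.png

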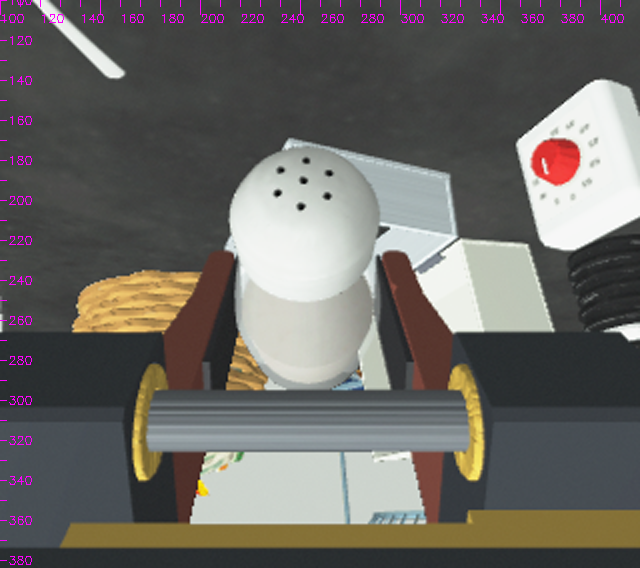

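Call:
step_arm --pt "3.8 -0.59 0.16 0.67 0 -0.3 -7.6" --pt "3.8 -1.18 0.32 1.33 -0.1 -0.7 -15.3" --pt "3.8 -1.78 0.48 2.0 -0.1 -1.0 -22.9" --pt "3.8 -2.37 0.63 2.67 -0.2 -1.3 -30.5" --pt "3.8 -2.96 0.79 3.33 -0.2 -1.7 -38.1" --pt "3.8 -3.56 0.95 4.0 -0.2 -2.0 -45.8" --pt "3.8 -4.15 1.11 4.67 -0.3 -2.4 -53.4" --pt "3.8 -4.74 1.27 5.33 -0.3 -2.7 -61.0" --pt "3.8 -5.33 1.42 6.0 -0.4 -3.0 -68.6" --pt "3.8 -5.93 1.58 6.67 -0.4 -3.4 -76.3" --pt "3.8 -6.52 1.74 7.33 -0.4 -3.7 -83.9" --pt "3.8 -7.11 1.9 8.0 -0.5 -4.0 -91.5" --pt "3.8 -7.11 1.9 8.0 -0.5 -4.0 -91.5"

```text
clock: 25.75
eef_pos: [0.534, 0.392, 0.1592]
ee_rot: [-0.206, 0.9, -0.374, 0.092]
ft_force: [0.3, -0.2, -1.5]
finger_gap: 0.0411
```

```bash
python3 - <<'E'
from kin import *
s=sensors.state();q=s['qpos'];print(s['eef_pos'],q,s['ft_force'],s['finger_gap'])
for u,v in((257.5,241),(288,240),(258,259),(288,257)): print("timer",onz("side",u,v,.076))
p,Rt=placepose((-.012,.036),.035,-60,43,.10,.0125);a,b=rel(p,Rt);print(a,b)
for t in np.arange(1,13)/12: print([3.8]+[float(x) for x in list((a*t).round(2))+list((b*t).round(1))],end=', ')
im=read_camera("side");crop("","pics/d20.png",130,100,330,260,3,im)
E
```

```text
[0.534  0.392  0.1592] [ 0.8961  0.764   1.4701 -0.7205  1.3697 -0.8027] [ 0.3116 -0.2415 -1.5023] 0.04108241327073979
timer [0.6575 0.3953 0.076 ]
timer [0.6627 0.4628 0.076 ]
timer [0.6985 0.3919 0.076 ]
timer [0.7013 0.4574 0.076 ]
[ 0.66 -6.18  7.76] [  3.19  -0.56 -93.23]
[3.8, 0.06, -0.51, 0.65, 0.3, -0.0, -7.8], [3.8, 0.11, -1.03, 1.29, 0.5, -0.1, -15.5], [3.8, 0.16, -1.54, 1.94, 0.8, -0.1, -23.3], [3.8, 0.22, -2.06, 2.59, 1.1, -0.2, -31.1], [3.8, 0.28, -2.58, 3.23, 1.3, -0.2, -38.8], [3.8, 0.33, -3.09, 3.88, 1.6, -0.3, -46.6], [3.8, 0.39, -3.6, 4.53, 1.9, -0.3, -54.4], [3.8, 0.44, -4.12, 5.17, 2.1, -0.4, -62.2], [3.8, 0.5, -4.64, 5.82, 2.4, -0.4, -69.9], [3.8, 0.55, -5.15, 6.47, 2.7, -0.5, -77.7], [3.8, 0.6, -5.66, 7.11, 2.9, -0.5, -85.5], [3.8, 0.66, -6.18, 7.76, 3.2, -0.6, -93.2],
```

View pics/d20.png

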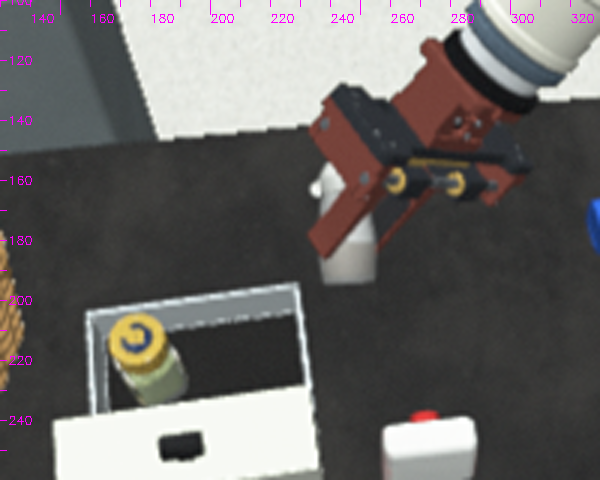

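Call:
step_arm --pt "3.8 0.06 -0.51 0.65 0.3 0 -7.8" --pt "3.8 0.11 -1.03 1.29 0.5 -0.1 -15.5" --pt "3.8 0.16 -1.54 1.94 0.8 -0.1 -23.3" --pt "3.8 0.22 -2.06 2.59 1.1 -0.2 -31.1" --pt "3.8 0.28 -2.58 3.23 1.3 -0.2 -38.8" --pt "3.8 0.33 -3.09 3.88 1.6 -0.3 -46.6" --pt "3.8 0.39 -3.6 4.53 1.9 -0.3 -54.4" --pt "3.8 0.44 -4.12 5.17 2.1 -0.4 -62.2" --pt "3.8 0.5 -4.64 5.82 2.4 -0.4 -69.9" --pt "3.8 0.55 -5.15 6.47 2.7 -0.5 -77.7" --pt "3.8 0.6 -5.66 7.11 2.9 -0.5 -85.5" --pt "3.8 0.66 -6.18 7.76 3.2 -0.6 -93.2" --pt "3.8 0.66 -6.18 7.76 3.2 -0.6 -93.2" --pt "3.8 0.66 -6.18 7.76 3.2 -0.6 -93.2"

```text
clock: 27.2
eef_pos: [0.5716, 0.3026, 0.1498]
ee_rot: [0.793, -0.462, 0.346, 0.196]
ft_force: [1.0, -0.5, -1.2]
finger_gap: 0.0411
```

```bash
python3 - <<'E'
from kin import *
s=sensors.state();q=s['qpos'];print(s['eef_pos'],q,s['ft_force'],s['finger_gap'])
for up in(.015,.005,0):
  p,Rt=placepose((-.012,.036),.035,-60,43,up,.0125);print(up,p,rel(p,Rt))
M=R.from_quat(s['ee_rot']).as_matrix();P=s['eef_pos']+.0125*M[:,2];ax=M@pickR(0,np.radians(43)).T@[1,0,0]
print(P,ax,"base",proj("side",P-.035*ax),"top",proj("side",P+.055*ax),"top-.01",proj("side",P+.045*ax))
im=read_camera("side");crop("","pics/d21.png",150,130,270,240,5,im)
im=read_camera("scene");crop("","pics/s21.png",200,80,360,240,4,im)
E
```

```text
[0.5716 0.3026 0.1498] [ 0.7837  0.7237  1.6068 -0.8484  1.2276 -2.3997] [ 0.9956 -0.5122 -1.2122] 0.04105598379856439
0.015 [0.5714 0.3006 0.0635] (array([-6.18,  0.19,  6.01]), array([-0.18,  0.09, -0.49]))
0.005 [0.5714 0.3006 0.0535] (array([-6.91,  0.2 ,  6.7 ]), array([-0.18,  0.09, -0.49]))
0 [0.5714 0.3006 0.0485] (array([-7.28,  0.2 ,  7.04]), array([-0.18,  0.09, -0.49]))
[0.5762 0.2947 0.1412] [-0.0064 -0.0056  1.    ] base [208.5673 206.9591] top [203.0342 189.0611] top-.01 [203.7021 191.2215]
```

View pics/d21.png

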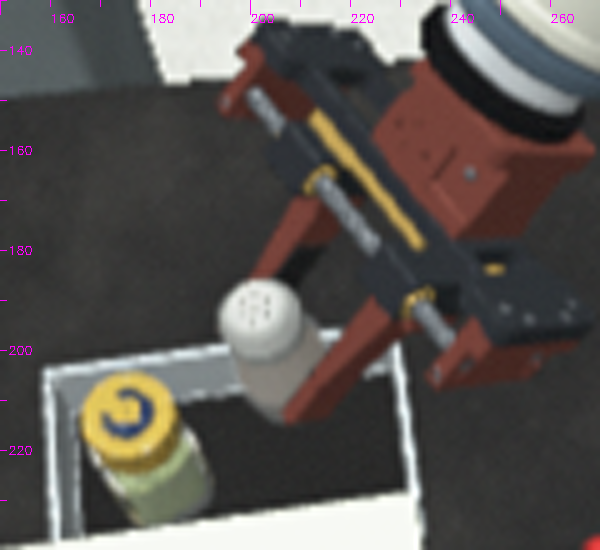

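View pics/s21.png

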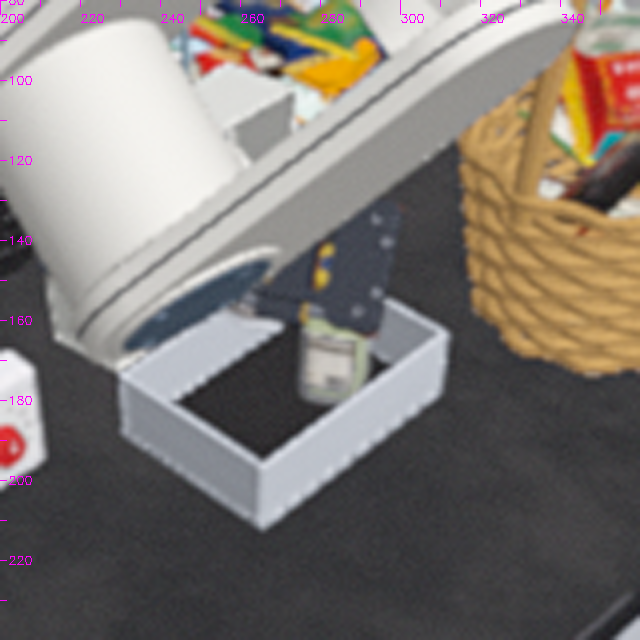

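Call:
step_arm --pt "3.8 -1.3 0.05 1.3 0 0 -0.5" --pt "3.8 -2.8 0.1 2.7 0 0 -0.5" --pt "3.8 -4.1 0.15 4.0 0 0 -0.5" --pt "3.8 -5 0.18 4.9 0 0 -0.5" --pt "3.8 -5.45 0.18 5.33 0 0 -0.5" --pt "3.8 -5.45 0.18 5.33 0 0 -0.5"

```text
clock: 27.9
eef_pos: [0.5711, 0.2997, 0.0728]
ee_rot: [0.796, -0.456, 0.345, 0.199]
ft_force: [-0.1, -0.3, -0.9]
finger_gap: 0.0409
```

```bash
python3 - <<'E'
from kin import *
s=sensors.state();q=s['qpos'];print(s['eef_pos'],q,s['ft_force'],s['finger_gap'])
M=R.from_quat(s['ee_rot']).as_matrix();P=s['eef_pos']+.0125*M[:,2]
print(P,"base",proj("side",P-[0,0,.035]),"top",proj("side",P+[0,0,.055]),"base edge",proj("side",P-[-.022,0,.035]))
im=read_camera("side");crop("","pics/d22.png",150,150,270,260,5,im)
im=read_camera("wrist");crop("","pics/w22.png",100,50,420,384,2,im)
E
```

```text
[0.5711 0.2997 0.0728] [ 0.7813  0.8372  1.6102 -0.8855  1.1515 -2.3197] [-0.1061 -0.2598 -0.8708] 0.040916800643932286
[0.5757 0.2919 0.0643] base [211.0992 219.6036] top [206.4687 204.4578] base edge [211.6663 228.1694]
```

View pics/d22.png

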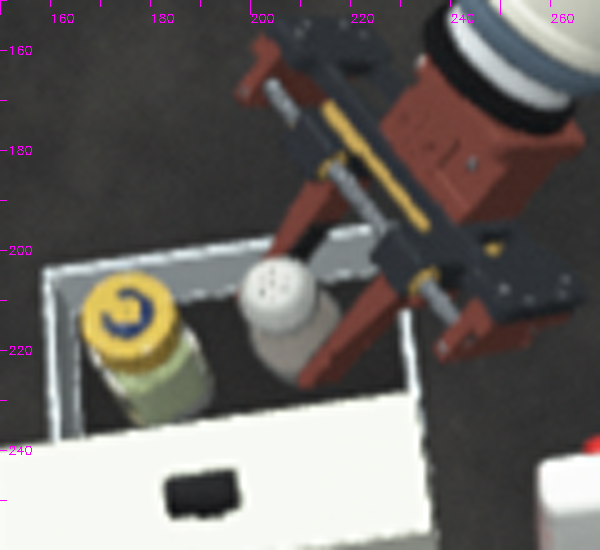

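View pics/w22.png

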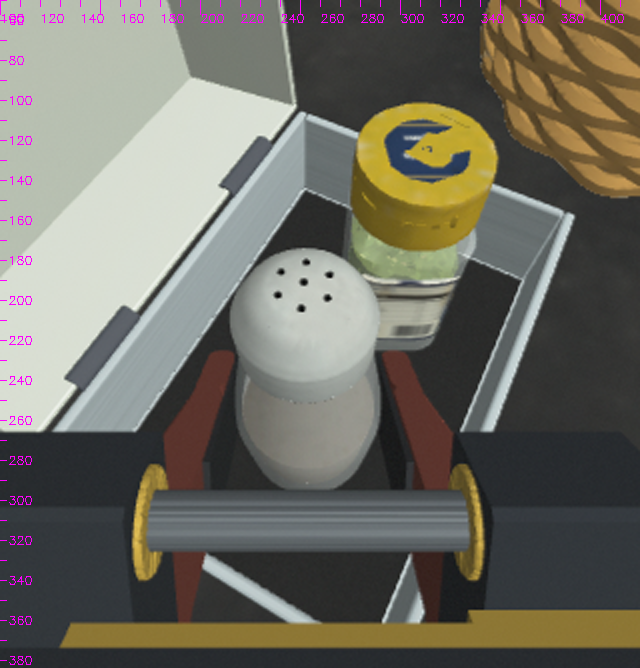

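```bash
python3 - <<'E'
from kin import *
s=sensors.state();M=R.from_quat(s['ee_rot']).as_matrix();P=s['eef_pos']+.0125*M[:,2];d=np.array([.5,-.866,0]);Z=np.array([0,0,1.])
ci=camera_info("wrist")
for lean in(-6,-3,0,3,6,9):
    l=np.radians(lean);ax=Z*np.cos(l)+d*np.sin(l);f=d*np.cos(l)-Z*np.sin(l)
    for h in(.033,.040):
        B=P-h*ax;T=B+.09*ax
        print(lean,h,"tip w",proj("wrist",T,ci).round(1),"side",proj("side",T).round(1),"cap rim near w",proj("wrist",B+.072*ax-.017*f,ci).round(1),"base near w",proj("wrist",B-.022*f,ci).round(1),"base side",proj("side",B).round(1))
E
```

```text
-6 0.033 tip w [254.  216.6] side [208.8 202.6] cap rim near w [253.7 268.8] base near w [253.6 297.1] base side [210.  220.1]
-6 0.04 tip w [254.  222.5] side [208.9 204.1] cap rim near w [253.7 271.7] base near w [253.6 298.1] base side [210.  221.3]
-3 0.033 tip w [254.  209.7] side [207.7 203.3] cap rim near w [253.8 263.5] base near w [253.6 299.7] base side [210.6 219.7]
-3 0.04 tip w [254.  216.6] side [207.9 204.7] cap rim near w [253.7 267.5] base near w [253.6 301.2] base side [210.8 220.8]
0 0.033 tip w [254.1 203. ] side [206.5 204.1] cap rim near w [253.8 258.2] base near w [253.6 302.3] base side [211.2 219.3]
0 0.04 tip w [254. 211.] side [206.9 205.3] cap rim near w [253.8 263.2] base near w [253.6 304.3] base side [211.5 220.4]
3 0.033 tip w [254.1 196.7] side [205.4 204.8] cap rim near w [253.8 252.9] base near w [253.6 304.8] base side [211.8 218.9]
3 0.04 tip w [254.1 205.7] side [205.9 206. ] cap rim near w [253.8 258.9] base near w [253.6 307.3] base side [212.2 219.9]
6 0.033 tip w [254.2 190.8] side [204.3 205.6] cap rim near w [253.8 247.6] base near w [253.5 307.1] base side [212.4 218.5]
6 0.04 tip w [254.1 200.6] side [205.  206.7] cap rim near w [253.8 254.6] base near w [253.5 310.3] base side [212.9 219.4]
9 0.033 tip w [254.2 185.3] side [203.2 206.4] cap rim near w [253.9 242.4] base near w [253.5 309.5] base side [213. 218.]
9 0.04 tip w [254.1 195.9] side [204.  207.4] cap rim near w [253.8 250.4] base near w [253.5 313.1] base side [213.6 218.8]
```

Call:
step_arm --pt "3.8 0 0 0 0 2 0" --pt "3.8 0 0 0 0 4 0" --pt "3.8 0 0 0 0 5.5 0" --pt "3.8 0 0 0 0 5.5 0" --pt "3.8 0 0 0 0 5.5 0"

```text
clock: 28.5
eef_pos: [0.5712, 0.3003, 0.0738]
ee_rot: [0.779, -0.446, 0.383, 0.22]
ft_force: [-0.6, 0.4, -2.0]
finger_gap: 0.0407
```

```bash
python3 - <<'E'
from kin import *
s=sensors.state();print(s['eef_pos'],s['qpos'],s['ft_force'],s['finger_gap'])
M=R.from_quat(s['ee_rot']).as_matrix();P=s['eef_pos']+.0125*M[:,2];print(P,"down1cm",M.T@[0,0,-1])
ci=camera_info("wrist")
print("tip",proj("wrist",P+[0,0,.056],ci),proj("side",P+[0,0,.056]))
im=read_camera("side");crop("","pics/d23.png",150,150,270,260,5,im)
im=read_camera("wrist");crop("","pics/w23.png",100,50,420,384,2,im)
E
```

```text
[0.5712 0.3003 0.0738] [ 0.8073  0.8727  1.5938 -0.9447  1.2238 -2.2663] [-0.6194  0.4021 -1.9891] 0.040749765184776764
[0.5762 0.2918 0.0662] down1cm [-0.7925 -0.0018  0.6099]
tip [254.2486 193.3152] [206.285 204.151]
```

View pics/d23.png

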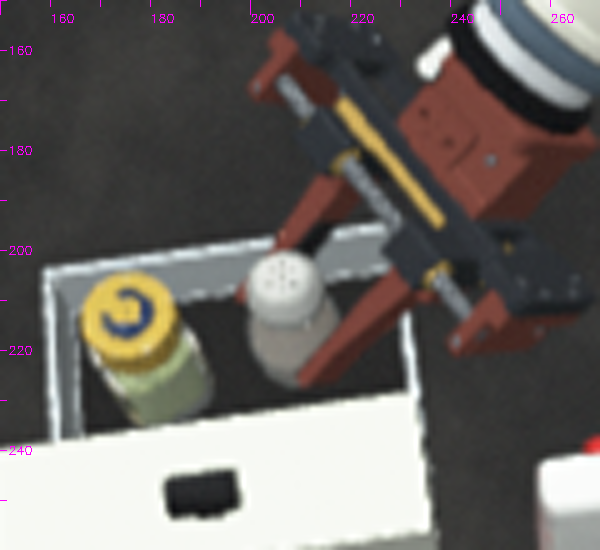

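View pics/w23.png

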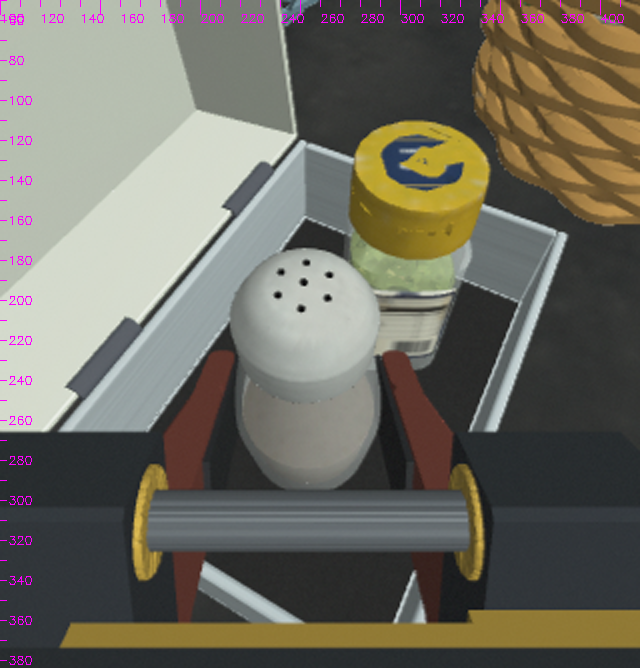

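Call:
step_arm --pt "3.8 -0.4 0 0.3 0 0 0" --pt "3.8 -0.8 0 0.61 0 0 0" --pt "3.8 -1.1 0 0.85 0 0 0" --pt "3.8 -1.27 0 0.98 0 0 0" --pt "3.8 -1.35 0 1.04 0 0 0" --pt "3.8 -1.43 0 1.1 0 0 0" --pt "3.8 -1.51 0 1.16 0 0 0" --pt "3.8 -1.58 0 1.22 0 0 0" --pt "3.8 -1.58 0 1.22 0 0 0"

```text
clock: 29.5
eef_pos: [0.5714, 0.3001, 0.054]
ee_rot: [0.779, -0.446, 0.383, 0.22]
ft_force: [0.3, -0.2, -1.5]
finger_gap: 0.0412
```

Call:
step_arm --pt "3.8 -0.08 0 0.06 0 0 0" --pt "3.8 -0.16 0 0.12 0 0 0" --pt "3.8 -0.24 0 0.18 0 0 0" --pt "3.8 -0.28 0 0.21 0 0 0" --pt "3.8 -0.28 0 0.21 0 0 0"

```text
clock: 30.0
eef_pos: [0.5714, 0.3, 0.0505]
ee_rot: [0.779, -0.446, 0.383, 0.22]
ft_force: [0.6, -0.3, -1.7]
finger_gap: 0.0412
```

Call:
step_arm --pt "3.8 -0.04 0 0.03 0 0 0" --pt "3.8 -0.08 0 0.06 0 0 0" --pt "3.8 -0.12 0 0.09 0 0 0" --pt "3.8 -0.16 0 0.12 0 0 0" --pt "3.8 -0.16 0 0.12 0 0 0"

```text
clock: 30.5
eef_pos: [0.5714, 0.3001, 0.0485]
ee_rot: [0.779, -0.446, 0.383, 0.22]
ft_force: [0.0, -0.6, -1.0]
finger_gap: 0.0412
```

Call:
step_arm --pt "3.8 -0.04 0 0.03 0 0 0" --pt "3.8 -0.08 0 0.06 0 0 0" --pt "3.8 -0.12 0 0.09 0 0 0" --pt "3.8 -0.12 0 0.09 0 0 0"

```text
clock: 30.9
eef_pos: [0.5714, 0.3001, 0.047]
ee_rot: [0.779, -0.446, 0.383, 0.22]
ft_force: [-1.0, 0.3, -1.1]
finger_gap: 0.0408
```

Call:
step_arm --pt "3.8 -0.04 0 0.03 0 0 0" --pt "3.8 -0.08 0 0.06 0 0 0" --pt "3.8 -0.12 0 0.09 0 0 0" --pt "3.8 -0.12 0 0.09 0 0 0"

```text
clock: 31.3
eef_pos: [0.5714, 0.3001, 0.0456]
ee_rot: [0.779, -0.446, 0.383, 0.22]
ft_force: [-0.4, -1.0, 0.5]
finger_gap: 0.0415
```

```bash
python3 - <<'E'
from kin import *
s=sensors.state();print(s['eef_pos'],s['qpos'],s['ft_force'],s['moment'],s['finger_gap'])
im=read_camera("side");crop("","pics/d24.png",150,150,270,260,5,im)
im=read_camera("wrist");crop("","pics/w24.png",100,50,420,384,2,im)
im=read_camera("scene");crop("","pics/s24.png",200,80,360,240,4,im)
E
```

```text
[0.5714 0.3001 0.0456] [ 0.8068  0.9174  1.5856 -0.956   1.2026 -2.2341] [-0.4028 -0.9709  0.5462] [0.4371 0.2891 0.0236] 0.041465959185646155
```

View pics/s24.png

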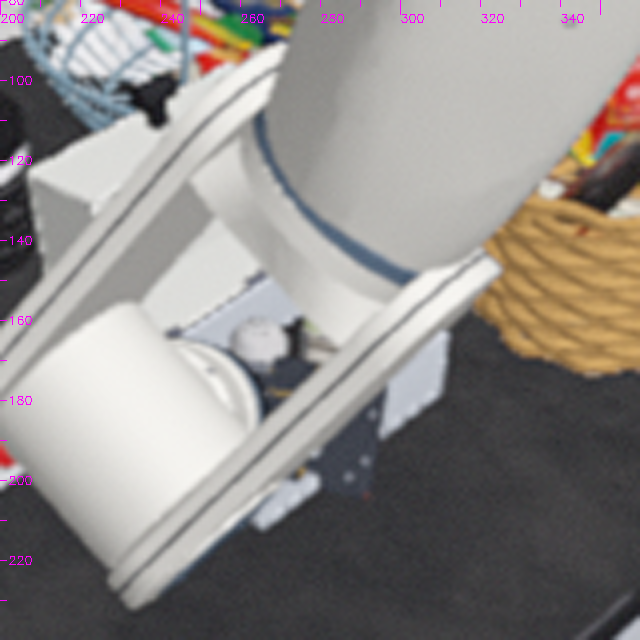

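View pics/d24.png

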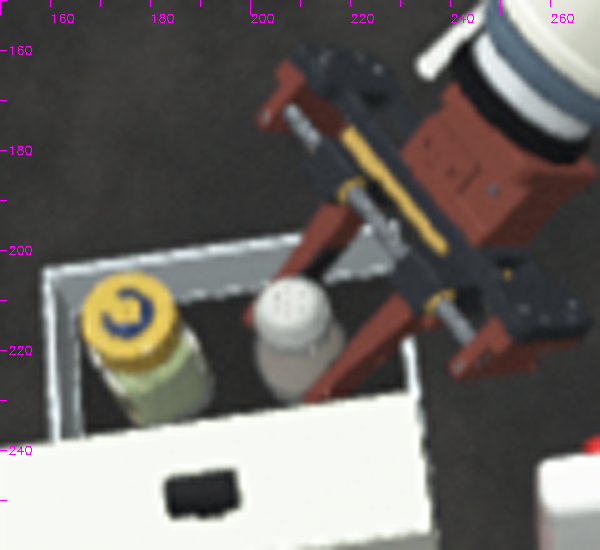

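Call:
step_arm --pt "3.8 -0.03 0 0.02 0 0 0" --pt "3.8 -0.06 0 0.045 0 0 0" --pt "3.8 -0.06 0 0.045 0 0 0"

```text
clock: 31.75
eef_pos: [0.5715, 0.3001, 0.0455]
ee_rot: [0.778, -0.446, 0.383, 0.22]
ft_force: [-1.0, -0.7, 5.4]
finger_gap: 0.041
```

Call:
step_arm --pt "4.2 0 0 0 0 0 0" --pt "4.5 0 0 0 0 0 0" --pt "5 0 0 0 0 0 0" --pt "5.2 0 0 0 0 0 0" --pt "5.2 0 0 0 0 0 0" --pt "5.2 0 0 -0.7 0 0 0" --pt "5.2 0 0 -2 0 0 0" --pt "5.2 0 0 -4 0 0 0" --pt "5.2 0 0 -7 0 0 0" --pt "6 0 0 -11 0 0 0" --pt "7 0 0 -15 0 0 0" --pt "7 0 0 -15 0 0 0"

```text
clock: 32.95
eef_pos: [0.5103, 0.4091, 0.1403]
ee_rot: [0.78, -0.446, 0.383, 0.215]
ft_force: [0.7, 0.1, 0.4]
finger_gap: 0.0693
```

```bash
python3 - <<'E'
from kin import *
s=sensors.state();print(s['eef_pos'],s['qpos'],s['ft_force'],s['finger_gap'])
im=read_camera("side");crop("","pics/d25.png",130,100,330,260,4,im)
im=read_camera("wrist");crop("","pics/w25.png",0,0,512,384,1,im)
E
```

```text
[0.5103 0.4091 0.1403] [ 0.9738  0.8189  1.485  -0.8128  1.4065 -2.3157] [0.7278 0.1204 0.3919] 0.06933212368801975
```

View pics/d25.png

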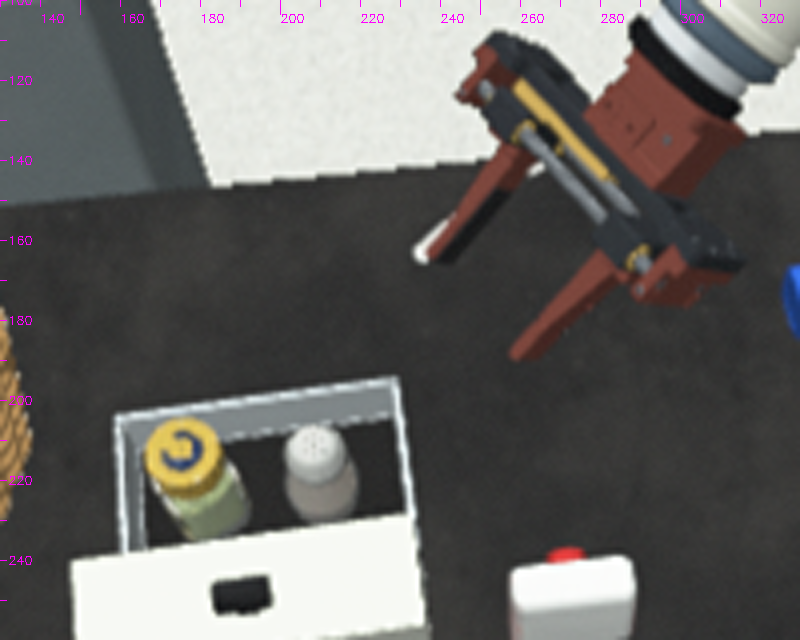

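View pics/w25.png

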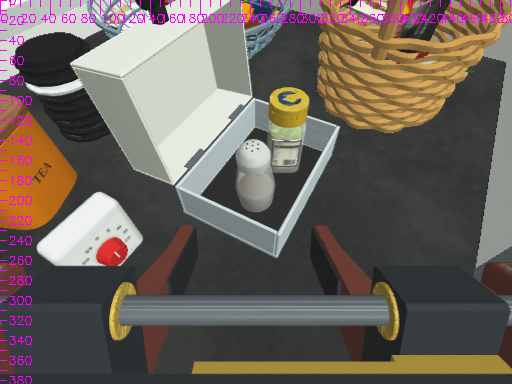

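Call:
step_arm --pt "7 0 0 -3 0 0 0" --pt "7 0 0 -7 0 0 0" --pt "7 0 0 -10 0 0 0" --pt "7 0 0 -10 0 0 0" --pt "7 0 0 -10 0 0 0"

```text
clock: 33.55
eef_pos: [0.4713, 0.4703, 0.1963]
ee_rot: [0.779, -0.446, 0.383, 0.221]
ft_force: [-0.1, -0.3, -0.4]
finger_gap: 0.0702
```

```bash
python3 - <<'E'
from kin import *
s=sensors.state();print(s['clock'],s['eef_pos'],s['ft_force'])
for th in(1.55,1.6,1.65,1.7,1.75):
    c,n=np.cos(th),np.sin(th);x=-.142*c+.035*n;z=.142*n+.035*c
    print(th,proj("side",CC+CY@[.06+x,0,.05+z]))
im=read_camera("side");crop("","pics/d26.png",130,130,400,260,2,im);cv2.imwrite("pics/d26f.png",cv2.resize(im,(800,600))[:,:,::-1])
im=read_camera("scene");cv2.imwrite("pics/s26f.png",cv2.resize(im,(800,600))[:,:,::-1])
E
```

```text
33.55 [0.4713 0.4703 0.1963] [-0.1276 -0.3056 -0.389 ]
1.55 [188.1588 240.5417]
1.6 [188.5569 244.3212]
1.65 [188.9826 248.1216]
1.7 [189.4345 251.9282]
1.75 [189.9109 255.7261]
```

View pics/d26f.png

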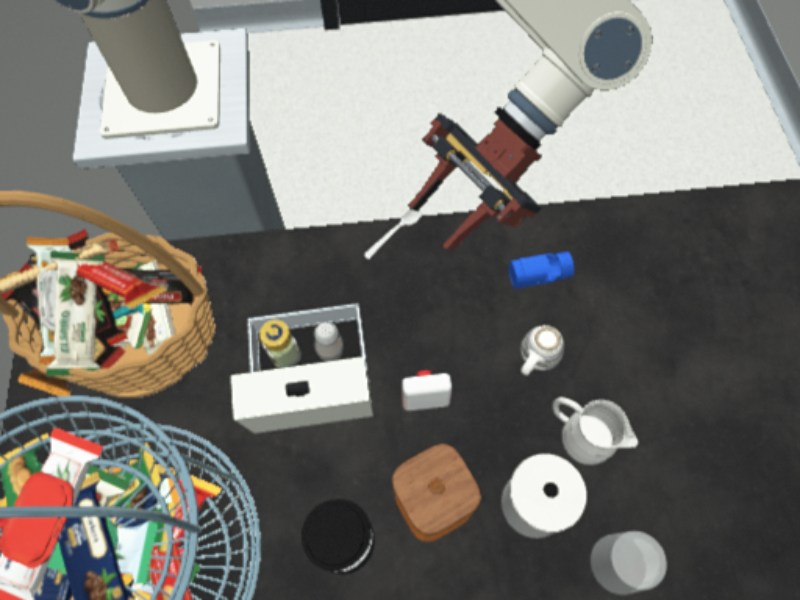

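View pics/s26f.png

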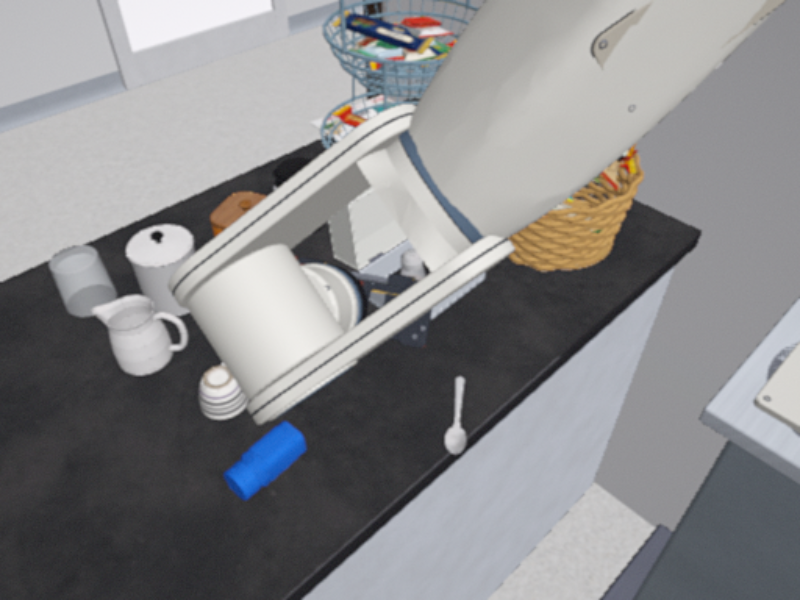

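Both shakers stand upright in the caddy. The cover is open about 1.65 rad. The spoon, timer, blue jar and cup look the same as in the first pictures, and the arm touches nothing.

```bash
python3 -c "
from station import sign_off; print(sign_off())"
```

```text
the job is handed in; nothing more can be done
None
```

The job is done and handed in at about 34 s. The cover went up first by its black handle, then the gold-capped shaker went into the right side of the caddy, and the grey-capped one into the left.

**Last checks**
- **Cover:** the handle's position in the side camera puts it at about 1.65 rad; the stop is 1.75. It stayed there after I let go.
- **Shakers:** both stand upright, caps up, on the caddy floor in the side and wrist pictures. Contact force on setting down was about 5–7 N for each.
- **Everything else:** the spoon, timer, blue look-alike and cup look unmoved against the first pictures. The arm was clear of everything at the end.

**What went wrong or disagreed**
- **First salt grasp:** my first grip on the grey-capped shaker landed on its taper (39 mm gap, about 5 N of upward force on the tool). I let go and gripped it lower. The visible taper starts lower than the 66 mm given.
- **Salt lean:** the grey-capped shaker then hung about 6° off vertical in the grip. I corrected that before setting it down.
- **Camera agreement:** the cameras disagreed by up to about 1 cm on some points, such as the cover's front edge and the grey cap. I averaged them or took closer views.

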